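# Turn the sample holders window-up in the clamping stage and shut the cover

### The arm

A 6-joint arm with a two-finger parallel gripper is mounted at the origin on the work surface. World frame = base frame: x ahead of the robot, y to its left, z up, the work surface at z = 0. Lengths are in m, angles in degrees, forces in N, time in s.
With the tool pointing down it reaches from about 0.4 to 0.825 m from the base axis. Payload 7 kg.
Tool frame: the origin (TCP) lies on the mounting face of the last link; the fingertips stand 178 mm ahead of it and the grasp point (between the pads) lies 159 mm ahead of it (ctrl.tip_extent is the distance from the TCP to the fingertips, in m); z points along the fingers, y is the direction in which the jaws open and shut (so a half turn about z gives the same grasp; the last joint's range is limited). The gripper opens to 88 mm and grips with 3 to 60 N. Pads are 19 mm wide; open, the fingers measure 130 mm over their backs; the gripper's body (78 mm by 193 mm) begins 47 mm behind the grasp point.
Start: joints at [-58.035, 20.546, 0.682, 0, -70.136, -16.507], TCP at [0.18, -0.651, 0.405] pointing down, gripper open.
Joint ranges: [-176.03, 176.03], [-82.01, 121.73], [-58.28, 71.71], [-173.87, 95.51], [-174.79, -0.11], [-173.66, 173.66]. Speed limits (degrees/s): [136.94, 136.94, 172.46, 180, 180, 180].

### API

Orientations are given as [roll, pitch, yaw] about the fixed x, y, z axes, in that order (R = Rz(yaw) Ry(pitch) Rx(roll)).
In Python, from plant import ctrl gives the robot as it stands. The module is installed in compiled form; this text tells all that it offers.
- The arm moves only by the tool carry_out, never from a script. Its argument "moves" is text: rows parted by semicolons, each of 7 numbers parted by spaces: the finger opening in m, from 0 to 0.0876, then the shift along the tool's x, y, z in m, then the turn, a rotation vector about the tool's x, y, z in rad. A call has 1 to 20 rows; each row is the pose to reach, as a shift and turn from the pose commanded when the call began, along the tool's axes at that moment; what a row does not reach only later rows make up. A row lasts 1/10 s, in which the tool goes at most 50 mm and 8.59 degrees, less where a joint would pass 70% of its speed; a pose out of reach is approached as far as the arm can. A call with a gripper value outside its range is refused whole. The fingers move at their own pace and stop on an object; the grip force is fixed at half the most. Time passes only in rows, so rows that repeat a pose let the fingers close. It gives the time, the measured TCP pose, the force and the opening at its end, in the units of the state.
- ctrl.get_obs(): the state, without advancing time (a new reading comes with each control period).
- ctrl.snapshot(name): name is "side" or "top" or "wrist"; returns a dict with "image" (480x640x3 uint8, red, green, blue), "K" (3x3 intrinsics, pixels), "R" (3x3) and "t" (3): a world point X has camera coordinates R X + t. Camera axes: x right, y down, z forward; pixel columns grow to the right and rows downward; lengths in m; the calibration is good to about 2 mm. The wrist camera is an equidistant fisheye: a pixel r from the principal point sees the ray r / f radians off the axis. A picture is of the moment at which its call begins. There is no depth.
- ctrl.close_job(): hands the job in, once; it reports no verdict.
Trained networks look in a picture, given as the dict that the camera call returned (one of the last four; its "shot" number tells which), for a name from the list of things; names that differ only in an ending like _2 or _b are one class to them, and where a whole thing is asked for, a point or a joint stands for the part that bears it (a point fixed in the world has none). Each returns a list of dicts, best first, with "confidence" (0 to 1); they miss things now and then, are a little off and sometimes report something else, mostly with a low value. They report only what shows in the picture. A call takes as long as a camera call.
- ctrl.recognise(picture, label): "extent" ([left, top, right, bottom] in pixels, round what is visible of it).
- ctrl.trace(picture, label): "region" (480x640 bool, what is visible of it) and "extent" ([left, top, right, bottom] in pixels, round what is visible of it).
- ctrl.mark_of(picture, label): "at" ([row, column] in pixels: a listed point, or the origin of a listed thing).
The state is a dict: "clock": time; "joint_pos": joint angles; "qvel": joint speeds; "tau": joint torques, N m; "tool_pos": TCP position; "orientation": TCP orientation; "force": force on the tool from outside, world axes, zero at the start; "moment": the same for the moment, N m; "opening": finger opening in m.
Only numpy, scipy, OpenCV 4.12 (cv2) and the standard library are available. Lean on these libraries where they do the work, as an engineer would, in place of code of your own. Each camera call takes 0.05 s, during which the arm holds its last target.

### The job

Open the clear cover of the clamping stage and slide the jaw well back, turn every sample holder so that its round window looks straight up, lying flat on the bed between the jaws, and then slide the jaw up again until all the holders are clamped squarely against the fixed jaw. After that gently lower the cover until it is fully shut. Leave the bottle, the dish and the brush alone.

Things in the scene. Friction and masses are not known exactly. Their poses are not given: they have to be found in the camera images.
- stage: clamping stage, fixed: wood base 190 x 400 mm, its top (the bed) 16 mm above the bench. Origin on the bench amid the bed, z up; its +x points to the robot, within 0.25 rad. Fixed jaw: aluminium bar 330 mm along y, 20 mm thick, 16 mm high above the bed, its clamping face at x = +50 mm looking to -x. End cheeks 33 mm high at y = +-190 mm. Holders stand about 84 mm apart, at about y = -126, -42, +42, +126 mm.
- jaw (a joint): sliding jaw in m: 0 to 0.060, growing as it opens away from the robot (to stage -x). Gap between the jaw faces = 30 mm + joint, so 0.018 clamps holders 48 mm deep. Starts at 0.006 to 0.012. Aluminium bar 330 mm along y, 22 mm thick, top 16 mm above the bed. Stays where it is left; some 4 to 6 N moves it.
- jaw_grip (a point): middle of the sliding jaw's black handle: a round bar 12 mm thick, 90 mm long along stage y, its axis 45 mm above the bench, 55 mm to stage -x (the far side) of the jaw's clamping face (33 mm from the jaw's back); can be pinched from above
- cover (a joint): hinged clear cover in rad: 0 shut, up to 1.6 open, hinged behind the fixed jaw, on the robot's side; starts at 0 to 0.4. Below about 1.2 it overhangs the holders. It stays where it is left (stiff hinge, about 4 N at the handle moves it).
- cover_grip (a point): middle of the cover's black handle: a round bar 12 mm thick, 90 mm along stage y, its axis 45 mm off the front wall. Open, it points up; shut, it sticks out away from the robot, 69 mm above the bench, at stage x = -122 mm. The cover is a hood 165 x 385 mm with 32 mm skirts; shut its top is 81 mm above the bench.
- cover_hinge (a point): middle of the cover's hinge axis, which runs along stage y, at stage x = +88 mm (the robot's side) and 19 mm above the bench. The handle bar's axis is 216 mm from it; shut, it lies 210 mm to stage -x of the hinge and 50 mm above it
- holder_green: sample holder: aluminium block 34 mm (its x) by 48 (y) by 48 (z), 0.14 to 0.28 kg, origin at its centre, flush round green window, 35 mm, black rim, in its -x face. Starts standing (z up) on the bed, window facing the sliding jaw, away from the robot; yellow strip on top. Window up: its -x axis points up; it is then 34 mm high. May be absent.
- holder_amber: sample holder: aluminium block 34 mm (its x) by 48 (y) by 48 (z), 0.14 to 0.28 kg, origin at its centre, flush round amber window, 35 mm, black rim, in its -x face. Starts standing (z up) on the bed, window facing the sliding jaw, away from the robot; yellow strip on top. Window up: its -x axis points up; it is then 34 mm high. May be absent.
- holder_blue: sample holder: aluminium block 34 mm (its x) by 48 (y) by 48 (z), 0.14 to 0.28 kg, origin at its centre, flush round blue window, 35 mm, black rim, in its -x face. Starts standing (z up) on the bed, window facing the sliding jaw, away from the robot; yellow strip on top. Window up: its -x axis points up; it is then 34 mm high. May be absent.
- holder_red: sample holder: aluminium block 34 mm (its x) by 48 (y) by 48 (z), 0.14 to 0.28 kg, origin at its centre, flush round red window, 35 mm, black rim, in its -x face. Starts standing (z up) on the bed, window facing the sliding jaw, away from the robot; yellow strip on top. Window up: its -x axis points up; it is then 34 mm high. May be absent.
- cleaner: bystander: white plastic bottle with blue cap, 56 mm across, 130 mm tall, origin at its foot
- dish: bystander: white ceramic dish, 90 mm across, 30 mm high, origin at its foot
- brush: bystander: small brush lying on the bench

How it is judged:
By the outcome, as a careful person would: the job done as asked, in the order asked, and still so for the second after the job is handed in, with the robot touching nothing.
Of holder_green, holder_amber, holder_blue, holder_red only 3 to 4 are there at a start; the rules pass over those that are not, and their reading is None.
At some moment in a run one of holder_green, holder_amber, holder_blue, holder_red may be knocked a few centimetres aside while the robot is not near it.
Once in a run the grip may slacken for a moment while it holds something.
It also fails if it takes over 210 s, if anything falls off the work surface, if the arm or the gripper's body presses on something with over 40 N, if the wrist force passes 120 N, or if a joint passes its speed limit or range.

## Working session

There is one attempt and no reset: what is moved stays moved. The work goes in short steps, Python scripts to look and compute and a tool call to move; the robot and the scene stay as the last step left them, time stands still between calls to the robot, and variables do not carry over. Pictures are saved under pics/ and viewed, and the job is handed in when it is done.

Besides the shell and the picture viewer there is one more tool, called after "Call:" as a command line: name --argument value ..., lists and objects as JSON in quotes. carry_out: Moves the arm, as the interface text tells. Its arguments: {"type":"object","properties":{"moves":{"type":"string"}},"required":["moves"]}

```bash
ls; mkdir -p pics
cat > h.py <<'E'
import numpy as np, cv2
from plant import ctrl
from scipy.spatial.transform import Rotation as Rn
def snap(n,f=None):
    p=ctrl.snapshot(n)
    if f: cv2.imwrite('pics/'+f,p['image'][:,:,::-1])
    return p
def ray(p,row,col,fish=False):
    K=p['K'];u=(col-K[0,2])/K[0,0];v=(row-K[1,2])/K[1,1]
    if fish:
        r=np.hypot(u,v); d=np.array([u/r*np.sin(r),v/r*np.sin(r),np.cos(r)]) if r>0 else np.array([0,0,1.])
    else: d=np.array([u,v,1.])
    R=np.array(p['R']);o=-R.T@p['t'];return o,R.T@d/np.linalg.norm(d)
def atz(p,row,col,z,fish=False):
    o,d=ray(p,row,col,fish);return o+d*(z-o[2])/d[2]
def proj(p,X):
    c=np.array(p['R'])@np.array(X)+p['t'];q=p['K']@c;return q[1]/q[2],q[0]/q[2]
E
python3 - <<'E'
from h import *
o=ctrl.get_obs();print(o, ctrl.tip_extent)
for n in('side','top','wrist'):
    p=snap(n,f'{n}0.png');print(n,p['K'],-np.array(p['R']).T@p['t'])
    for l in('jaw_grip','cover_grip','cover_hinge','stage','holder_green','holder_amber','holder_blue','holder_red'):
        print(l,[(np.round(m['at']),round(m['confidence'],2)) for m in ctrl.mark_of(p,l)[:2]])
E
```

```text
pics
{'clock': 0.0, 'joint_pos': array([-5.80356255e+01,  2.05930825e+01,  6.33403217e-01, -1.99810473e-02,
       -7.01350295e+01, -1.65078361e+01]), 'qvel': array([-0.02608724, -0.06164006,  0.05997575, -0.14641138, -0.02909399,
        0.00126635]), 'tau': array([-2.72672478e-04, -5.82712984e+01,  2.93045300e+01,  6.99709922e+00,
        6.59348574e-03, -1.61590774e-04]), 'tool_pos': array([ 0.17985317, -0.65040249,  0.40370146]), 'orientation': array([ 1.79903857e+02, -8.90474667e-03, -1.64550259e+02]), 'force': array([ 0.19300556, -0.18105801,  0.51405133]), 'moment': array([ 0.02290469, -0.03284616,  0.05957686]), 'opening': 0.08734174064737667} 0.1781
side [[514.52002633   0.         325.03314714]
 [  0.         514.52002633 236.58702775]
 [  0.           0.           1.        ]] [0.11292889 0.83019818 0.9518483 ]
jaw_grip []
cover_grip [(array([198., 294.]), 0.81)]
cover_hinge []
stage [(array([241., 331.]), 0.81)]
holder_green []
holder_amber []
holder_blue [(array([170., 382.]), 0.34), (array([403., 286.]), 0.23)]
holder_red [(array([169., 380.]), 0.24)]
top [[612.78225539   0.         313.73416724]
 [  0.         612.78225539 254.22108088]
 [  0.           0.           1.        ]] [0.42223914 0.0157788  1.53657307]
jaw_grip [(array([201., 333.]), 0.15)]
cover_grip [(array([202., 329.]), 0.59)]
cover_hinge []
stage [(array([247., 329.]), 0.86), (array([301., 157.]), 0.44)]
holder_green []
holder_amber []
holder_blue []
holder_red []
wrist [[371.64829954   0.         316.71774706]
 [  0.         371.64829954 238.81778946]
 [  0.           0.           1.        ]] [ 0.09758893 -0.67389379  0.38507384]
jaw_grip []
cover_grip []
cover_hinge []
stage []
holder_green []
holder_amber []
holder_blue []
holder_red []
```

View pics/side0.png

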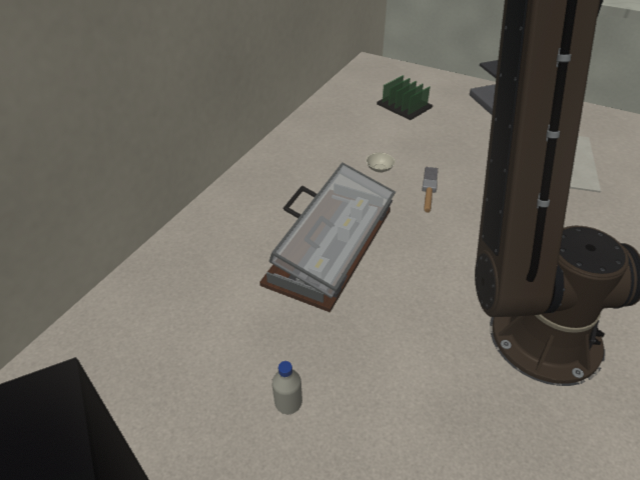

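View pics/top0.png

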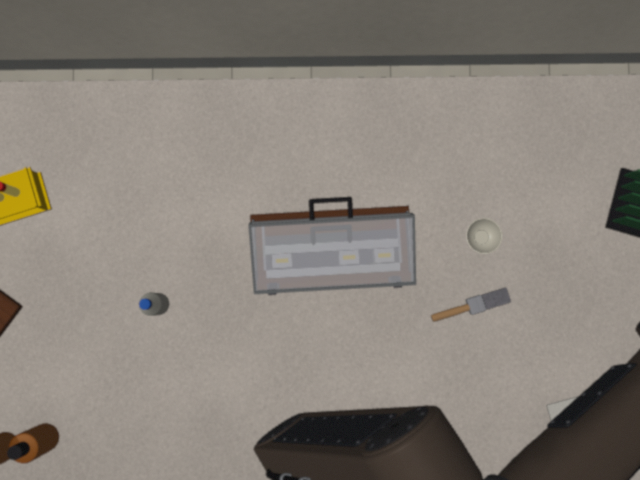

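View pics/wrist0.png

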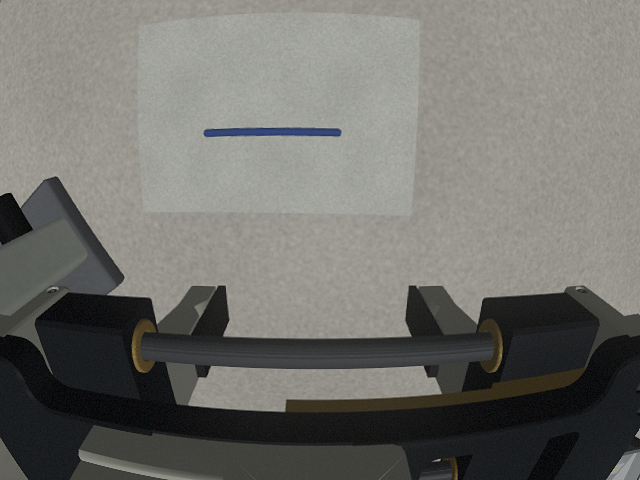

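Run:
```python
from h import *
p=snap('top');im=p['image'][180:310,235:425,::-1];cv2.imwrite('pics/topc.png',cv2.resize(im,None,fx=4,fy=4,interpolation=cv2.INTER_CUBIC))
q=snap('side');im=q['image'][155:315,250:410,::-1];cv2.imwrite('pics/sidec.png',cv2.resize(im,None,fx=3.7,fy=3.7,interpolation=cv2.INTER_CUBIC))
for r in ('stage','cover_grip','jaw_grip'):
  for n,c in (('top',p),('side',q)):
    for m in ctrl.trace(c,r)[:1]:
        k=m['region'].astype(np.uint8);cs=cv2.findContours(k,0,2)[0];cc=max(cs,key=cv2.contourArea);print(r,n,m['confidence'],m['extent'],cv2.minAreaRect(cc))
a=proj
```

```text
stage top 0.88 [247.0, 197.4, 416.2, 293.3] ((332.32574462890625, 243.70912170410156), (94.67095947265625, 166.54470825195312), 86.50536346435547)
stage side 0.59 [260.5, 163.2, 395.2, 310.7] ((322.191162109375, 234.51470947265625), (94.15272521972656, 150.23275756835938), 30.963754653930664)
cover_grip top 0.94 [248.1, 200.7, 416.6, 295.5] ((332.24139404296875, 243.99041748046875), (93.40775299072266, 166.52520751953125), 86.76898193359375)
cover_grip side 0.85 [269.0, 160.2, 397.5, 297.9] ((326.95587158203125, 223.07351684570312), (91.23724365234375, 126.05145263671875), 30.963756561279297)
jaw_grip top 0.2 [466.8, 216.8, 501.2, 253.6] ((483.173095703125, 235.36537170410156), (34.90867233276367, 33.92809295654297), 78.69007110595703)
jaw_grip side 0.75 [423.1, 169.4, 437.5, 215.8] ((428.65386962890625, 189.23077392578125), (14.708710670471191, 43.7338981628418), 11.309932708740234)
```

View pics/topc.png

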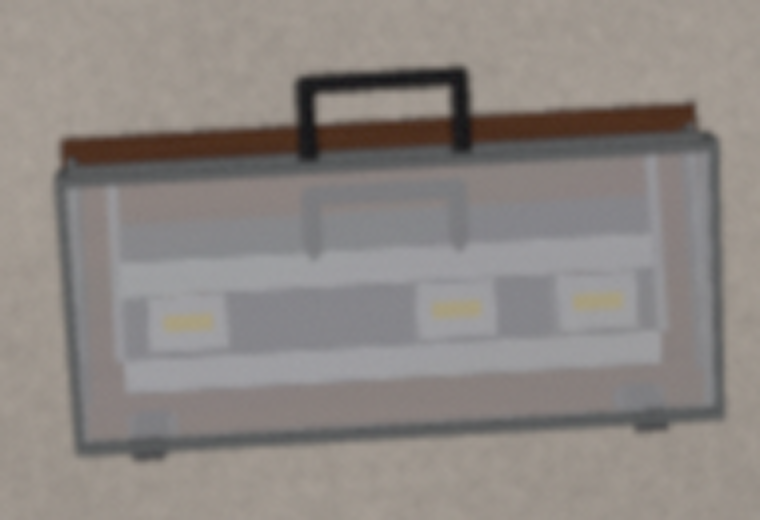

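View pics/sidec.png

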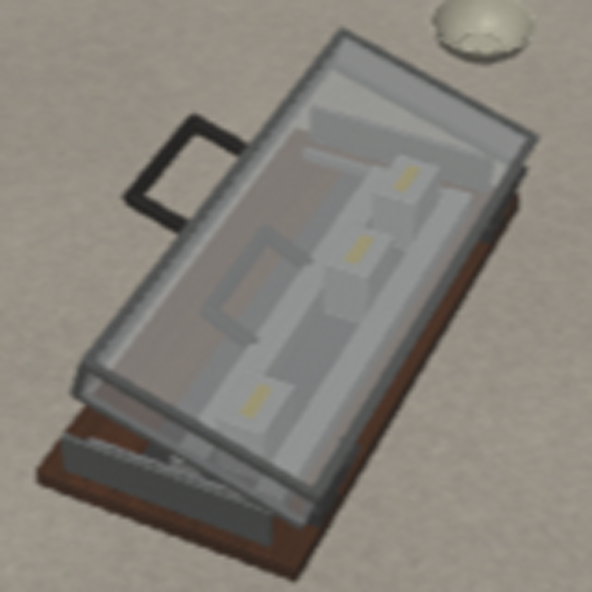

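```bash
cat > fit.py <<'E'
from h import *
from scipy.optimize import least_squares
p=snap('top');q=snap('side')
pts=[(p,-.095,-.2,.016,215,250.5),(p,-.095,.2,.016,205.75,408.25),(p,.05,-.165,.032,270.5,266.25),(p,.05,.165,.032,262.5,400),(p,.07,-.165,.032,278,266.75),(p,.07,.165,.032,270,400),
(q,.095,-.2,.0,311.2,330.3),(q,-.095,-.2,.0,285,260.5)]
def S(v,X):
    x,y,a=v;c,s=np.cos(a),np.sin(a);return np.array([x+c*X[0]-s*X[1],y+s*X[0]+c*X[1],X[2]])
def f(v):
    return np.ravel([np.array(proj(c,S(v,(a,b,z))))-(r,k) for c,a,b,z,r,k in pts])
s=least_squares(f,[.44,-.02,np.pi],loss='soft_l1');v=s.x
print(v,np.degrees(v[2]),np.round(s.fun.reshape(-1,2),1))
def inv(X):
    c,s_=np.cos(v[2]),np.sin(v[2]);d=X-np.array([v[0],v[1],0]);return np.array([c*d[0]+s_*d[1],-s_*d[0]+c*d[1],d[2]])
for cx,cy in((190,322),(457,310),(598,300)):
    print('holder',inv(atz(p,180+cy/4,235+cx/4,.064)))
# jaw face top edge left(120,294) right (652,264)
for cx,cy in((120,294),(652,264)): print('jaw',inv(atz(p,180+cy/4,235+cx/4,.032)))
# cover angle: handle mid top(383,76) side (160,157)
def cov(t,yy=0): 
    a=np.arctan2(.05,.21)+t;return S(v,(.088-.216*np.cos(a),yy,.019+.216*np.sin(a)))
g=lambda u:np.r_[np.array(proj(p,cov(u[0],u[1])))-(180+77/4,235+383/4),np.array(proj(q,cov(u[0],u[1])))-(155+158/3.7,250+158/3.7)]
s=least_squares(g,[.2,0]);print('cover',s.x,s.fun,cov(*s.x))
np.save('stage.npy',v)
E
python3 fit.py
```

```text
[ 0.55752489 -0.02757924  3.18743895] 182.6267994875713 [[-1.3 -0.7]
 [-1.2  1.1]
 [-0.2 -0. ]
 [ 0.1  0.2]
 [ 0.5 -0.1]
 [ 0.8  0.8]
 [ 1.1  0.3]
 [ 0.5 -0.3]]
holder [ 0.03032339 -0.12219622  0.064     ]
holder [0.03232747 0.03874031 0.064     ]
holder [0.03117834 0.12389364 0.064     ]
jaw [ 0.00835654 -0.16589447  0.032     ]
jaw [0.00867754 0.16233999 0.032     ]
cover [0.26231244 0.00041417] [ 0.06189733 -0.08652802  1.17547051  1.63745414] [ 0.65940155 -0.0233199   0.12180742]
```

```bash
cat >> h.py <<'E'
v=np.load('stage.npy')
def S(X):
    x,y,a=v;c,s=np.cos(a),np.sin(a);return np.array([x+c*X[0]-s*X[1],y+s*X[0]+c*X[1],X[2]])
def inv(X):
    c,s_=np.cos(v[2]),np.sin(v[2]);d=np.asarray(X)-np.array([v[0],v[1],0]);return np.array([c*d[0]+s_*d[1],-s_*d[0]+c*d[1],d[2]])
SD=np.degrees(v[2])
def Rt(kind,tilt=0):
    # kind 'bar': jaws along stage x ; 'hold': jaws along stage y. tilt deg about stage y axis: >0 = TCP toward robot
    yaw=SD-270 if kind=='bar' else SD-180
    R=Rn.from_euler('xyz',[180,0,yaw],degrees=True)
    ya=np.array([-np.sin(v[2]),np.cos(v[2]),0])
    return Rn.from_rotvec(ya*np.radians(tilt))*R
def row(g,R,stage=True,fmt=True):
    """g: grasp point target in stage coords"""
    o=ctrl.get_obs();R0=Rn.from_euler('xyz',o['orientation'],degrees=True)
    P=(S(g) if stage else np.array(g))-R.apply([0,0,.159])
    d=R0.inv().apply(P-o['tool_pos']);w=(R0.inv()*R).as_rotvec()
    print(' '.join(f'{a:.4f}' for a in np.r_[d,w]),' |',f'{np.linalg.norm(d)*1000:.0f}mm {np.degrees(np.linalg.norm(w)):.0f}deg')
def where():
    o=ctrl.get_obs();R0=Rn.from_euler('xyz',o['orientation'],degrees=True)
    g=o['tool_pos']+R0.apply([0,0,.159]);z=R0.apply([0,0,1])
    print('t',round(o['clock'],2),'grasp stage mm',np.round(inv(g)*1000,1),'ori',np.round(o['orientation'],1),'F',np.round(o['force'],1),'open',round(o['opening'],4))
E
python3 - <<'E'
from h import *
where()
def cg(t): a=np.arctan2(.05,.21)+t; return (.088-.216*np.cos(a),0,.019+.216*np.sin(a))
c=cg(.262);print(c)
row((c[0],0,.22),Rt('bar'))
E
```

```text
t 1.85 grasp stage mm [405.7 605.  245.7] ori [-180.    -0.  -164.5] F [-1.3 -0.9  0.3] open 0.088
(np.float64(-0.10199693340318944), 0, np.float64(0.12174806712237458))
-0.6295 0.4771 0.0256 -0.0000 -0.0001 -1.3467  | 790mm 77deg
```

Call:
carry_out --moves "0.032 -0.6295 0.4771 0.0256 0 0 -1.3467;0.032 -0.6295 0.4771 0.0256 0 0 -1.3467;0.032 -0.6295 0.4771 0.0256 0 0 -1.3467;0.032 -0.6295 0.4771 0.0256 0 0 -1.3467;0.032 -0.6295 0.4771 0.0256 0 0 -1.3467;0.032 -0.6295 0.4771 0.0256 0 0 -1.3467;0.032 -0.6295 0.4771 0.0256 0 0 -1.3467;0.032 -0.6295 0.4771 0.0256 0 0 -1.3467;0.032 -0.6295 0.4771 0.0256 0 0 -1.3467;0.032 -0.6295 0.4771 0.0256 0 0 -1.3467;0.032 -0.6295 0.4771 0.0256 0 0 -1.3467;0.032 -0.6295 0.4771 0.0256 0 0 -1.3467;0.032 -0.6295 0.4771 0.0256 0 0 -1.3467;0.032 -0.6295 0.4771 0.0256 0 0 -1.3467;0.032 -0.6295 0.4771 0.0256 0 0 -1.3467;0.032 -0.6295 0.4771 0.0256 0 0 -1.3467;0.032 -0.6295 0.4771 0.0256 0 0 -1.3467;0.032 -0.6295 0.4771 0.0256 0 0 -1.3467;0.032 -0.6295 0.4771 0.0256 0 0 -1.3467;0.032 -0.6295 0.4771 0.0256 0 0 -1.3467"

```text
clock: 3.85
tool_pos: [0.6589, -0.0239, 0.3795]
orientation: [-180.0, 0.0, -87.4]
force: [-0.2, -0.5, -0.5]
opening: 0.0319
```

Run:
```python
from h import *
where()
p=snap('wrist','w1.png');q=snap('side','s1.png')
for n in('cover_grip','jaw_grip'):
    print(n,[(np.round(m['at'],1),round(m['confidence'],2),np.round(inv(atz(p,*m['at'],.122,True)),3)) for m in ctrl.mark_of(p,n)[:2]])
row((-.102,0,.122),Rt('bar'))
```

```text
t 3.85 grasp stage mm [-101.5    1.   220.5] ori [-180.     0.   -87.4] F [-0.2 -0.5 -0.5] open 0.0319
cover_grip [(array([254.8, 317.6]), 0.66, array([-0.1  , -0.002,  0.122]))]
jaw_grip []
-0.0008 -0.0003 0.0985 -0.0006 0.0001 -0.0011  | 99mm 0deg
```

View pics/w1.png

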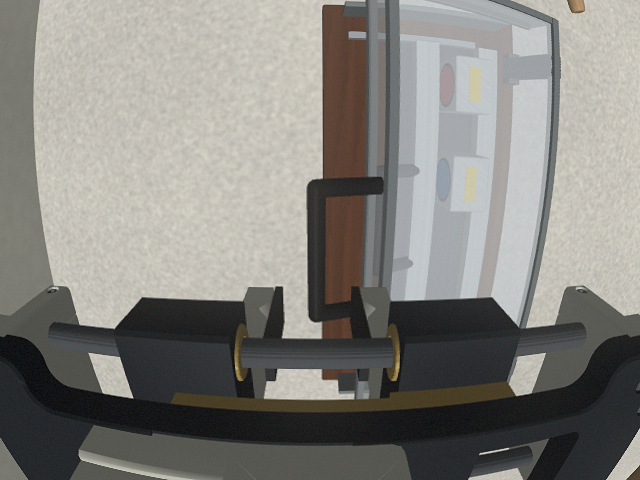

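View pics/s1.png

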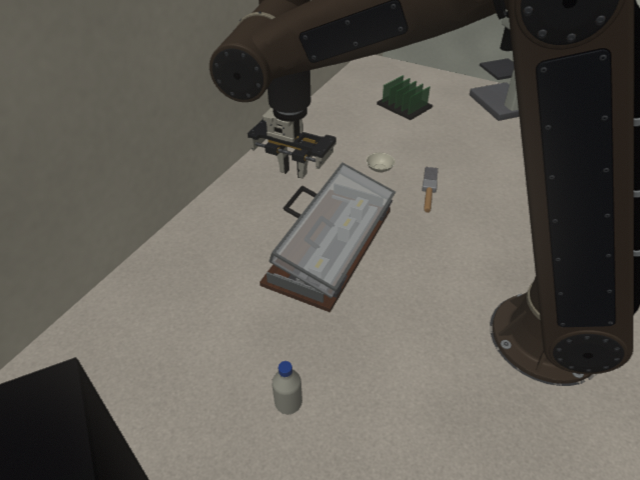

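Call:
carry_out --moves "0.026 0 0 0.03 0 0 0;0.026 0 0 0.06 0 0 0;0.026 0 0 0.075 0 0 0;0.026 0 0 0.085 0 0 0;0.026 0 0 0.094 0 0 0;0.026 0 0 0.094 0 0 0;0.0 0 0 0.094 0 0 0;0.0 0 0 0.094 0 0 0;0.0 0 0 0.094 0 0 0;0.0 0 0 0.094 0 0 0;0.0 0 0 0.094 0 0 0"

```text
clock: 5.15
tool_pos: [0.6597, -0.0229, 0.2857]
orientation: [-179.9, 0.0, -87.4]
force: [-0.2, -0.3, 2.1]
opening: 0.0105
```

Run:
```python
from h import *
where()
p=snap('wrist','w2.png')
```

```text
t 5.15 grasp stage mm [-102.5   -0.   126.7] ori [-179.9    0.   -87.4] F [-0.2 -0.3  2.1] open 0.0105
```

View pics/w2.png

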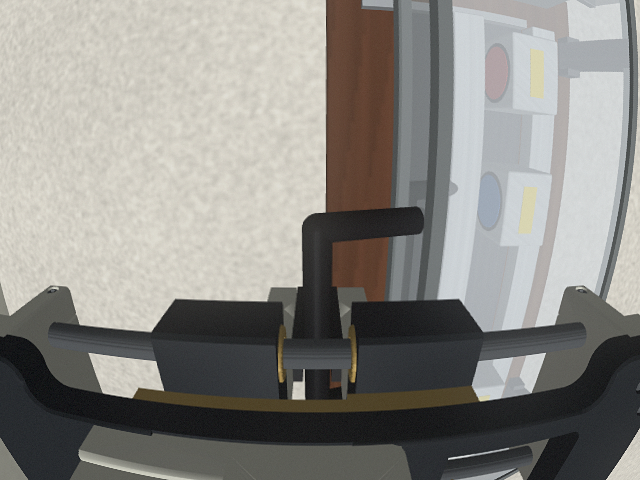

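Run:
```python
import numpy as np
b=np.arctan2(.05,.21);a0=b+.262
print(';'.join(f'0 0 {.216*(np.cos(a0)-np.cos(b+t)):.4f} {-.216*(np.sin(b+t)-np.sin(a0)):.4f} 0 0 0' for t in np.linspace(.262,1.5,19)[1:]))
```

```text
0 0 0.0075 -0.0128 0 0 0;0 0 0.0159 -0.0251 0 0 0;0 0 0.0251 -0.0367 0 0 0;0 0 0.0351 -0.0477 0 0 0;0 0 0.0458 -0.0580 0 0 0;0 0 0.0572 -0.0676 0 0 0;0 0 0.0692 -0.0763 0 0 0;0 0 0.0818 -0.0842 0 0 0;0 0 0.0949 -0.0912 0 0 0;0 0 0.1084 -0.0973 0 0 0;0 0 0.1224 -0.1024 0 0 0;0 0 0.1366 -0.1066 0 0 0;0 0 0.1511 -0.1097 0 0 0;0 0 0.1658 -0.1119 0 0 0;0 0 0.1806 -0.1130 0 0 0;0 0 0.1955 -0.1132 0 0 0;0 0 0.2103 -0.1123 0 0 0;0 0 0.2250 -0.1104 0 0 0
```

Call:
carry_out --moves "0 0 0.0075 -0.0128 0 0 0;0 0 0.0159 -0.0251 0 0 0;0 0 0.0251 -0.0367 0 0 0;0 0 0.0351 -0.0477 0 0 0;0 0 0.0458 -0.0580 0 0 0;0 0 0.0572 -0.0676 0 0 0;0 0 0.0692 -0.0763 0 0 0;0 0 0.0692 -0.0763 0 0 0"

```text
clock: 6.0
tool_pos: [0.5883, -0.0263, 0.3629]
orientation: [180.0, 0.0, -87.4]
force: [-1.3, -0.3, -0.6]
opening: 0.0109
```

Run:
```python
from h import *
where()
p=snap('wrist','w3.png');snap('side','s3.png')
```

```text
t 6.0 grasp stage mm [-30.8   0.  203.9] ori [180.    0.  -87.4] F [-1.3 -0.3 -0.6] open 0.0109
```

View pics/s3.png

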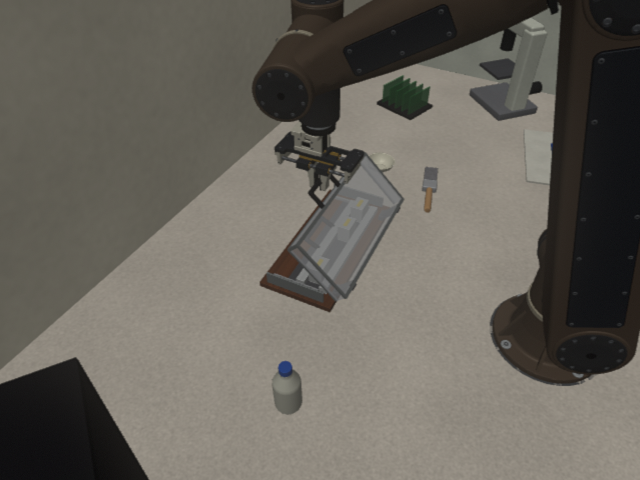

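Call:
carry_out --moves "0 0 0.0126 -0.0079 0 0 0;0 0 0.0257 -0.0149 0 0 0;0 0 0.0392 -0.0210 0 0 0;0 0 0.0532 -0.0261 0 0 0;0 0 0.0674 -0.0303 0 0 0;0 0 0.0819 -0.0334 0 0 0;0 0 0.0966 -0.0356 0 0 0;0 0 0.1114 -0.0367 0 0 0;0 0 0.1263 -0.0369 0 0 0;0 0 0.1411 -0.0360 0 0 0;0 0 0.1558 -0.0341 0 0 0;0 0 0.1558 -0.0341 0 0 0;0 0 0.1558 -0.0341 0 0 0"

```text
clock: 7.4
tool_pos: [0.4333, -0.0333, 0.3953]
orientation: [179.9, 0.0, -87.4]
force: [-4.5, 2.2, 8.1]
opening: 0.011
```

Run:
```python
from h import *
where()
p=snap('wrist','w4.png');snap('side','s4.png')
```

```text
t 7.4 grasp stage mm [124.8  -0.  236.3] ori [179.9   0.  -87.4] F [-4.5  2.2  8.1] open 0.011
```

View pics/s4.png

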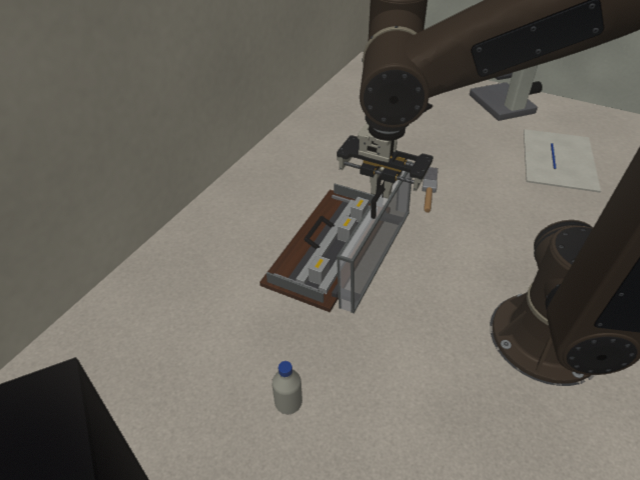

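View pics/w4.png

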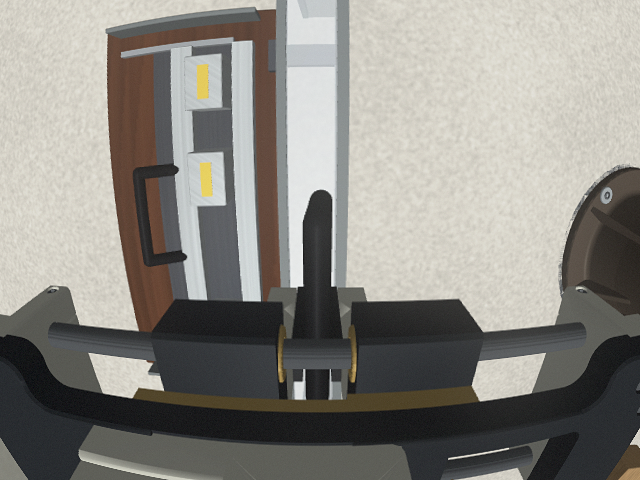

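Call:
carry_out --moves "0.035 0 0 0 0 0 0;0.035 0 0 0 0 0 0;0.035 0 0 0 0 0 0;0.035 0 0 -0.03 0 0 0;0.035 0 0 -0.07 0 0 0;0.035 0 -0.05 -0.07 0 0 0;0.035 0 -0.1 -0.07 0 0 0;0.035 0 -0.15 -0.07 0 0 0;0.035 0 -0.171 -0.07 0 0 0;0.035 0 -0.171 -0.07 0 0 0;0.035 0 -0.171 -0.04 0 0 0;0.035 0 -0.171 0.0 0 0 0;0.035 0 -0.171 0.04 0 0 0;0.035 0 -0.171 0.06 0 0 0;0.035 0 -0.171 0.06 0 0 0"

```text
clock: 9.0
tool_pos: [0.6037, -0.0257, 0.332]
orientation: [179.6, -0.0, -87.4]
force: [0.0, -0.6, -0.4]
opening: 0.0351
```

Run:
```python
from h import *
where()
p=snap('wrist','w5.png');q=snap('side')
for c,f in((p,True),):
  for n in('jaw_grip','cover_grip'):
    print(n,[(np.round(m['at'],1),round(m['confidence'],2),np.round(inv(atz(c,*m['at'],.045,f)),3)) for m in ctrl.mark_of(c,n)[:2]])
im=q['image'][100:340,220:480,::-1];cv2.imwrite('pics/s5.png',cv2.resize(im,None,fx=2.5,fy=2.5,interpolation=cv2.INTER_CUBIC))
```

```text
t 9.0 grasp stage mm [-45.1   0.4 173. ] ori [179.6  -0.  -87.4] F [ 0.  -0.6 -0.4] open 0.0351
jaw_grip [(array([237.5, 311.6]), 0.71, array([-0.047,  0.   ,  0.045]))]
cover_grip [(array([186.8, 415.3]), 0.54, array([0.03 , 0.04 , 0.045]))]
```

View pics/s5.png

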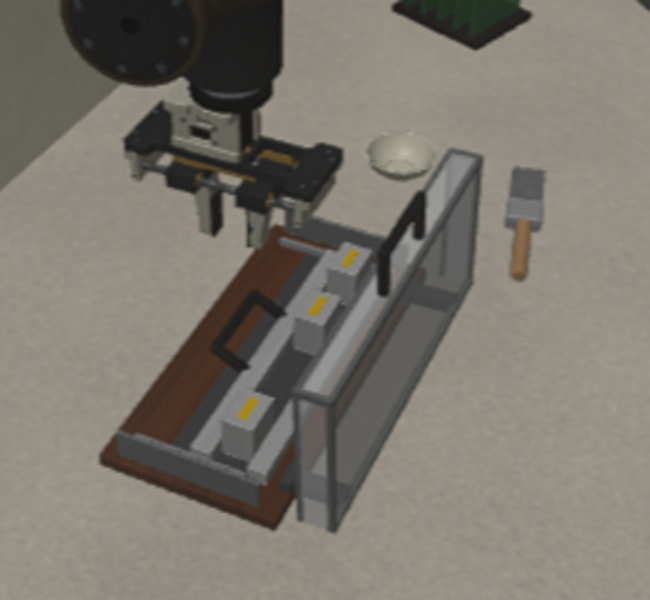

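View pics/w5.png

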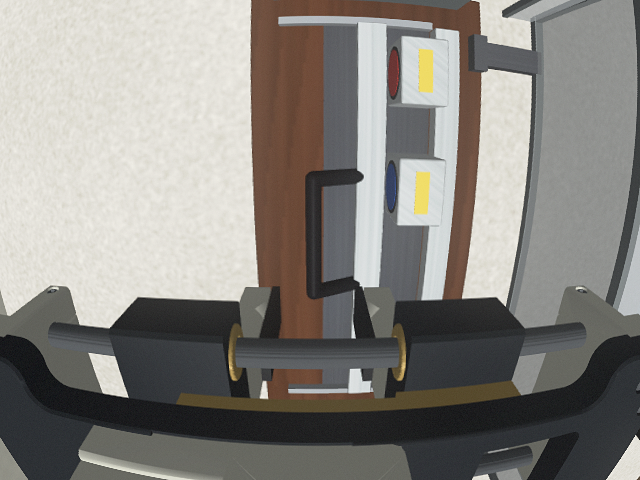

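Call:
carry_out --moves "0.022 0 -0.002 0.04 0 0 0;0.022 0 -0.002 0.08 0 0 0;0.022 0 -0.002 0.1 0 0 0;0.022 0 -0.002 0.115 0 0 0;0.022 0 -0.002 0.122 0 0 0;0.022 0 -0.002 0.122 0 0 0;0 0 -0.002 0.122 0 0 0;0 0 -0.002 0.122 0 0 0;0 0 -0.002 0.122 0 0 0;0 0 -0.002 0.122 0 0 0;0 0 -0.002 0.122 0 0 0"

```text
clock: 10.3
tool_pos: [0.6076, -0.0253, 0.2145]
orientation: [-179.9, 0.0, -87.4]
force: [-5.1, 0.8, 6.2]
opening: 0.0111
```

Call:
carry_out --moves "0 0 -0.005 0 0 0 0;0 0 -0.010 0 0 0 0;0 0 -0.015 0 0 0 0;0 0 -0.02 0 0 0 0;0 0 -0.025 0 0 0 0;0 0 -0.03 0 0 0 0;0 0 -0.035 0 0 0 0;0 0 -0.040 0 0 0 0;0 0 -0.045 0 0 0 0;0 0 -0.045 0 0 0 0;0 0 -0.045 0 0 0 0"

```text
clock: 11.4
tool_pos: [0.6532, -0.0231, 0.2145]
orientation: [-179.9, 0.0, -87.4]
force: [-1.2, -0.2, 4.4]
opening: 0.0107
```

Run:
```python
from h import *
where()
p=snap('wrist','w6.png')
```

```text
t 11.4 grasp stage mm [-96.2  -0.1  55.5] ori [-179.9    0.   -87.4] F [-1.2 -0.2  4.4] open 0.0107
```

View pics/w6.png

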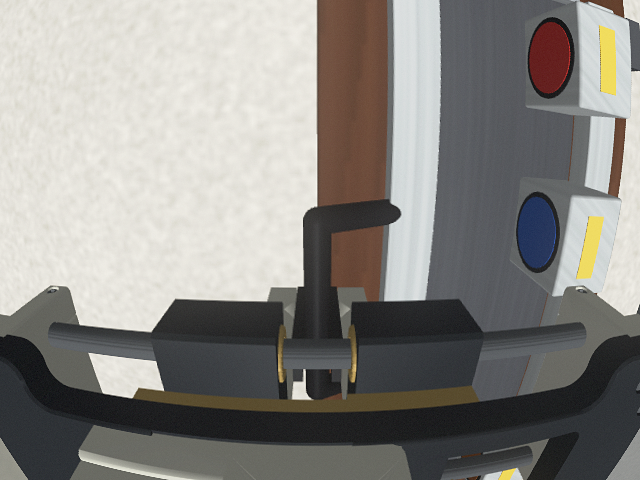

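Call:
carry_out --moves "0.026 0 0 0 0 0 0;0.026 0 0 0 0 0 0;0.026 0 0 -0.02 0 0 0;0.026 0 0 -0.06 0 0 0;0.06 0 0 -0.11 0 0 0;0.06 0 0 -0.15 0 0 0;0.06 0 0 -0.15 0 0 0"

```text
clock: 12.15
tool_pos: [0.654, -0.0233, 0.3706]
orientation: [-179.4, 0.0, -87.3]
force: [-0.1, 0.6, 0.3]
opening: 0.0447
```

```bash
cat > look.py <<'E'
from h import *
import sys
t=sys.argv[1]
where()
p=snap('top')
im=p['image'][190:310,235:425,::-1];cv2.imwrite(f'pics/top{t}.png',cv2.resize(im,None,fx=4,fy=4,interpolation=cv2.INTER_CUBIC))
q=snap('side');im=q['image'][140:320,240:440,::-1];cv2.imwrite(f'pics/side{t}.png',cv2.resize(im,None,fx=3.3,fy=3.3,interpolation=cv2.INTER_CUBIC))
E
python3 look.py 7
python3 - <<'E'
from h import *
row((0.01,.04,.2),Rt('hold'))
E
```

```text
t 12.15 grasp stage mm [-9.840e+01  1.000e-01  2.116e+02] ori [-179.4    0.   -87.3] F [-0.1  0.6  0.3] open 0.0447
0.0400 0.1050 0.0054 -0.0027 -0.0014 -1.5711  | 113mm 90deg
```

View pics/top7.png

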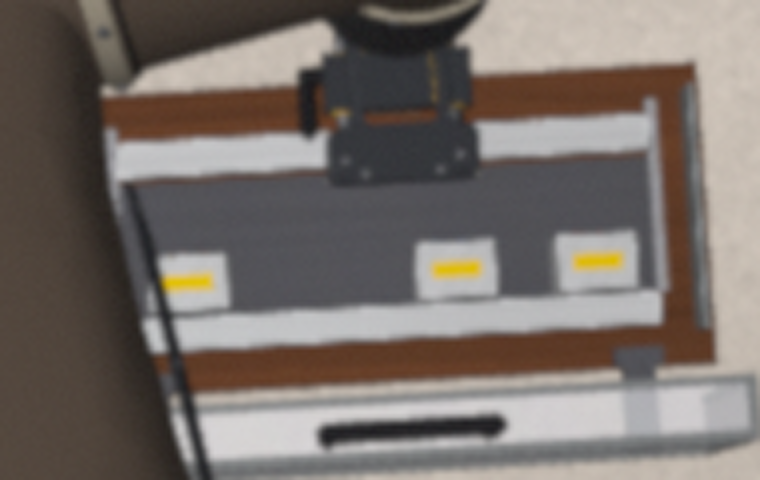

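View pics/side7.png

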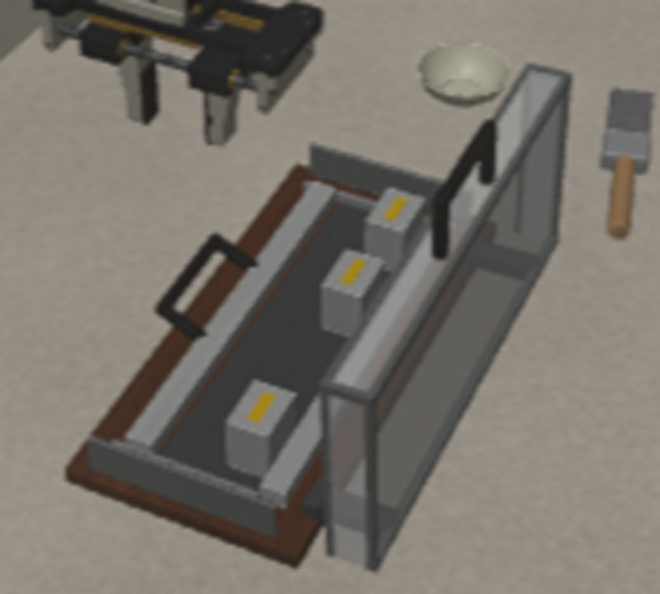

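Run:
```python
from h import *
p=snap('top')
for n,cx,cy in(('blue',457,269),('red',598,261),('third',188,283)):
    print(n,inv(atz(p,190+cy/4,235+cx/4,.064)))
R=Rt('hold',-40)
row((-.031,.040,.125),R)
```

```text
blue [0.03172482 0.03877759 0.064     ]
red [0.0317811  0.12385367 0.064     ]
third [ 0.03085681 -0.12343084  0.064     ]
0.0400 -0.0385 0.1164 -0.5467 -0.5457 -1.5012  | 129mm 97deg
```

Call:
carry_out --moves "0.062 0.04 -0.0385 0.0 0 0 -0.5;0.062 0.04 -0.0385 0.0 0 0 -0.5;0.062 0.04 -0.0385 0.0 0 0 -0.5;0.062 0.04 -0.0385 0.0 0 0 -0.5;0.062 0.04 -0.0385 0.06 -0.5467 -0.5457 -1.5012;0.062 0.04 -0.0385 0.06 -0.5467 -0.5457 -1.5012;0.062 0.04 -0.0385 0.06 -0.5467 -0.5457 -1.5012;0.062 0.04 -0.0385 0.06 -0.5467 -0.5457 -1.5012;0.062 0.04 -0.0385 0.06 -0.5467 -0.5457 -1.5012;0.062 0.04 -0.0385 0.06 -0.5467 -0.5457 -1.5012;0.062 0.04 -0.0385 0.06 -0.5467 -0.5457 -1.5012;0.062 0.04 -0.0385 0.06 -0.5467 -0.5457 -1.5012;0.062 0.04 -0.0385 0.06 -0.5467 -0.5457 -1.5012;0.062 0.04 -0.0385 0.06 -0.5467 -0.5457 -1.5012;0.062 0.04 -0.0385 0.1 -0.5467 -0.5457 -1.5012;0.062 0.04 -0.0385 0.1164 -0.5467 -0.5457 -1.5012;0.062 0.04 -0.0385 0.1164 -0.5467 -0.5457 -1.5012;0.062 0.04 -0.0385 0.1164 -0.5467 -0.5457 -1.5012"

```text
clock: 14.1
tool_pos: [0.6928, -0.0617, 0.2473]
orientation: [179.9, 40.0, 2.6]
force: [0.3, -0.7, 1.1]
opening: 0.0622
```

```bash
python3 look.py 8;python3 - <<'E'
from h import *
p=snap('wrist','w8.png')
o=ctrl.get_obs();print(o['joint_pos'])
for t in('holder_blue','holder_red','holder_green','holder_amber'):
    print(t,[(np.round(m['at'],1),round(m['confidence'],2),np.round(inv(atz(p,*m['at'],.04,True)),3)) for m in ctrl.mark_of(p,t)[:2]])
row((.027,.039,.050),Rt('hold',-40))
E
```

```text
t 14.1 grasp stage mm [-31.3  40.4 125.5] ori [179.9  40.    2.6] F [ 0.3 -0.7  1.1] open 0.0622
[   9.56552996   42.26579584   12.70379573   -4.47033136 -100.05238769
   83.86812345]
holder_blue [(array([234.9, 315.6]), 0.97, array([0.032, 0.041, 0.04 ]))]
holder_red [(array([230.9, 431.9]), 0.73, array([0.027, 0.123, 0.04 ]))]
holder_green [(array([231.3, 429.9]), 0.48, array([0.028, 0.121, 0.04 ]))]
holder_amber [(array([232.4, 105.2]), 0.98, array([ 0.028, -0.121,  0.04 ]))]
0.0041 -0.0011 0.0960 0.0005 -0.0017 -0.0001  | 96mm 0deg
```

View pics/side8.png

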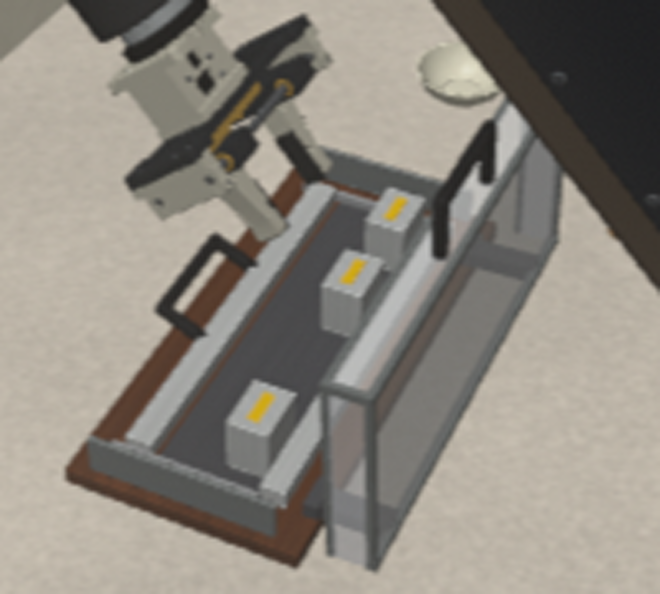

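View pics/w8.png

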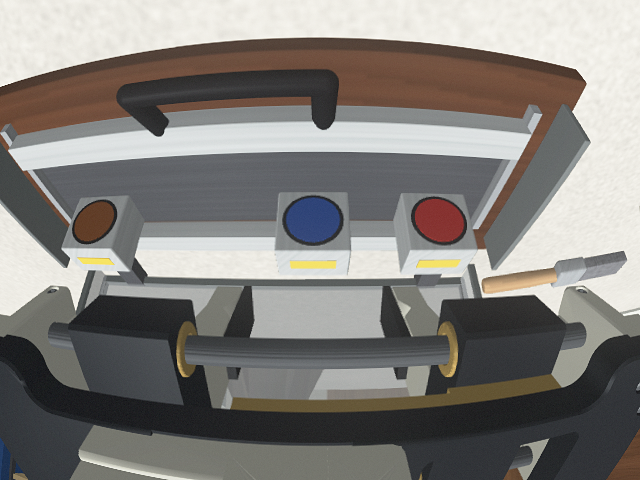

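Call:
carry_out --moves "0.062 0.004 0 0.03 0 0 0;0.062 0.004 0 0.06 0 0 0;0.062 0.004 0 0.08 0 0 0;0.062 0.004 0 0.09 0 0 0;0.062 0.004 0 0.096 0 0 0;0.062 0.004 0 0.096 0 0 0;0.04 0.004 0 0.096 0 0 0;0.04 0.004 0 0.096 0 0 0;0.04 0.004 0 0.096 0 0 0;0.04 0.004 0 0.096 0 0 0;0.04 0.004 0 0.096 0 0 0"

```text
clock: 15.55
tool_pos: [0.6347, -0.064, 0.1717]
orientation: [180.0, 39.9, 2.6]
force: [2.9, 2.8, 6.2]
opening: 0.0475
```

Run:
```python
from h import *
where()
p=snap('wrist','w9.png')
row((.020,.040,.085),Rt('hold',-40))
row((.008,.040,.085),Rt('hold',8))
row((.008,.040,.056),Rt('hold',8))
```

```text
t 15.55 grasp stage mm [26.5 40.  49.7] ori [180.   39.9   2.6] F [2.9 2.8 6.2] open 0.0475
-0.0174 0.0002 -0.0313 0.0007 -0.0018 0.0003  | 36mm 0deg
-0.1264 0.0001 0.0134 0.0006 0.8360 0.0006  | 127mm 48deg
-0.1078 0.0001 0.0357 0.0006 0.8360 0.0006  | 114mm 48deg
```

View pics/w9.png

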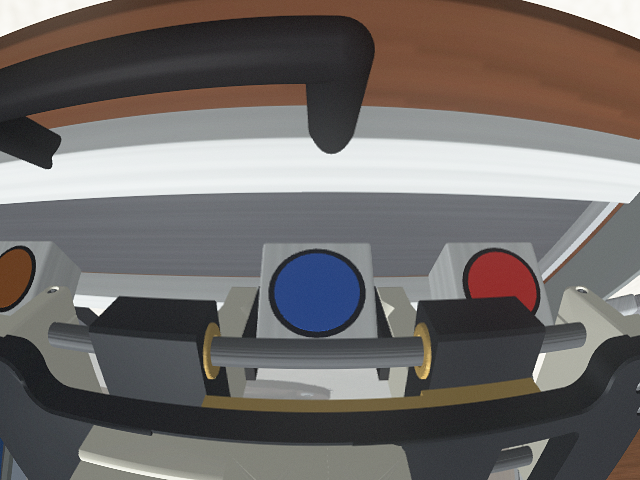

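```bash
cat >> h.py <<'E'
def path(op,pts,kind='hold'):
    """pts: list of (x,y,z,tilt) stage"""
    o=ctrl.get_obs();R0=Rn.from_euler('xyz',o['orientation'],degrees=True);out=[]
    for x,y,z,t in pts:
        R=Rt(kind,t);P=S((x,y,z))-R.apply([0,0,.159])
        d=R0.inv().apply(P-o['tool_pos']);w=(R0.inv()*R).as_rotvec()
        out.append(f'{op:g} '+' '.join(f'{a:.3f}'.replace('-0.000','0').replace('0.000','0') for a in np.r_[d,w]))
    print(';'.join(out))
def lin(a,b,n): return [tuple(np.array(a)+(np.array(b)-np.array(a))*i/n) for i in range(1,n+1)]
E
python3 - <<'E'
from h import *
y=.040
path(.04,lin((.0265,y,.05,-40),(.020,y,.1,-40),4)+lin((.02,y,.1,-40),(.008,y,.1,8),8)+lin((.008,y,.1,8),(.008,y,.06,8),3)+[(.008,y,.056,8)]*3)
E
```

```text
0.04 -0.007 0 -0.011 0.001 -0.002 0;0.04 -0.013 0 -0.022 0.001 -0.002 0;0.04 -0.020 0 -0.032 0.001 -0.002 0;0.04 -0.027 0 -0.043 0.001 -0.002 0;0.04 -0.042 0 -0.043 0.001 0.103 0;0.04 -0.058 0 -0.041 0.001 0.208 0;0.04 -0.073 0 -0.038 0.001 0.312 0;0.04 -0.087 0 -0.033 0.001 0.417 0;0.04 -0.101 0 -0.026 0.001 0.522 0.001;0.04 -0.114 0 -0.018 0.001 0.627 0.001;0.04 -0.125 0 -0.009 0.001 0.731 0.001;0.04 -0.136 0 0.002 0.001 0.836 0.001;0.04 -0.127 0 0.012 0.001 0.836 0.001;0.04 -0.119 0 0.022 0.001 0.836 0.001;0.04 -0.110 0 0.033 0.001 0.836 0.001;0.04 -0.108 0 0.036 0.001 0.836 0.001;0.04 -0.108 0 0.036 0.001 0.836 0.001;0.04 -0.108 0 0.036 0.001 0.836 0.001
```

Call:
carry_out --moves "0.04 -0.007 0 -0.011 0.001 -0.002 0;0.04 -0.013 0 -0.022 0.001 -0.002 0;0.04 -0.020 0 -0.032 0.001 -0.002 0;0.04 -0.027 0 -0.043 0.001 -0.002 0;0.04 -0.042 0 -0.043 0.001 0.103 0;0.04 -0.058 0 -0.041 0.001 0.208 0;0.04 -0.073 0 -0.038 0.001 0.312 0;0.04 -0.087 0 -0.033 0.001 0.417 0;0.04 -0.101 0 -0.026 0.001 0.522 0.001;0.04 -0.114 0 -0.018 0.001 0.627 0.001;0.04 -0.125 0 -0.009 0.001 0.731 0.001;0.04 -0.136 0 0.002 0.001 0.836 0.001;0.04 -0.136 0 0.002 0.001 0.836 0.001"

```text
clock: 16.9
tool_pos: [0.525, -0.0697, 0.2574]
orientation: [-180.0, -8.0, 2.5]
force: [-0.1, 0.2, -1.0]
opening: 0.0482
```

```bash
python3 look.py 10;python3 - <<'E'
from h import *
p=snap('wrist','w10.png')
path(.04,lin((.008,.04,.1,8),(.008,.04,.06,8),3)+[(.008,.04,.056,8)]*3)
E
```

```text
t 16.9 grasp stage mm [12.4 40.6 99.9] ori [-180.    -8.     2.5] F [-0.1  0.2 -1. ] open 0.0482
0.04 -0.002 0 0.014 0 0.001 -0.001;0.04 -0.004 0 0.027 0 0.001 -0.001;0.04 -0.006 0 0.040 0 0.001 -0.001;0.04 -0.006 0 0.044 0 0.001 -0.001;0.04 -0.006 0 0.044 0 0.001 -0.001;0.04 -0.006 0 0.044 0 0.001 -0.001
```

View pics/side10.png

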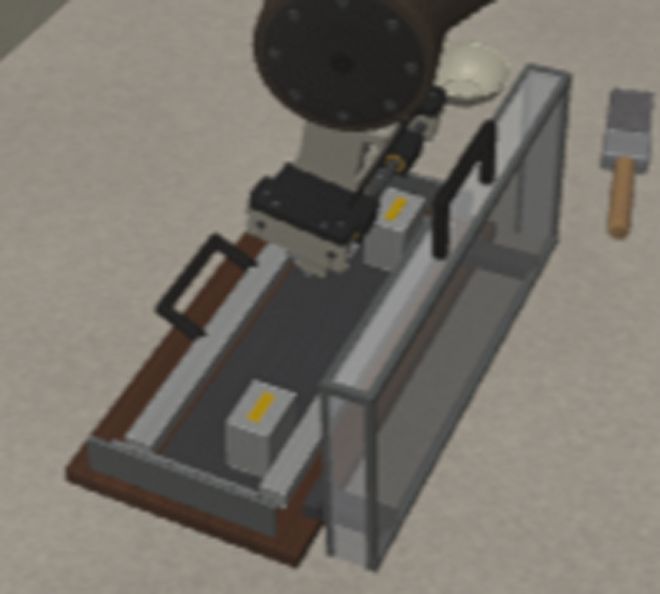

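View pics/w10.png

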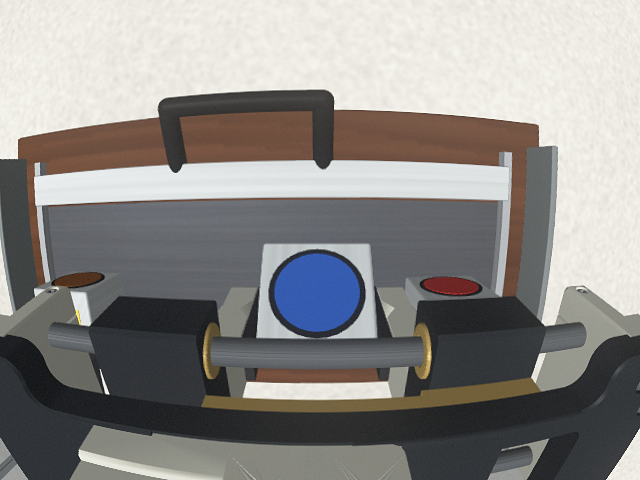

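Call:
carry_out --moves "0.04 -0.002 0 0.014 0 0 0;0.04 -0.004 0 0.027 0 0 0;0.04 -0.006 0 0.040 0 0 0;0.04 -0.006 0 0.044 0 0 0;0.04 -0.006 0 0.044 0 0 0;0.04 -0.006 0 0.044 0 0 0"

```text
clock: 17.65
tool_pos: [0.5297, -0.0689, 0.2128]
orientation: [-180.0, -7.9, 2.6]
force: [0.7, -0.4, -1.8]
opening: 0.0478
```

```bash
python3 -c "
from h import *
where()"
```

```text
t 17.65 grasp stage mm [ 7.8 40.1 55.3] ori [-180.    -7.9    2.6] F [ 0.7 -0.4 -1.8] open 0.0478
```

Call:
carry_out --moves "0.04 0 0 0.001 0 0 0;0.062 0 0 0.001 0 0 0;0.062 0 0 0.001 0 0 0;0.062 0 0 0.001 0 0 0;0.062 0 0 0.001 0 0 0;0.062 0 0 0.001 0 0 0"

```text
clock: 18.25
tool_pos: [0.5291, -0.069, 0.2115]
orientation: [-180.0, -7.9, 2.6]
force: [-0.1, -0.4, -1.1]
opening: 0.0622
```

```bash
python3 -c "
from h import *
where()
snap('wrist','w11.png')"
```

```text
t 18.25 grasp stage mm [ 8.4 40.1 54.1] ori [-180.    -7.9    2.6] F [-0.1 -0.4 -1.1] open 0.0622
```

View pics/w11.png

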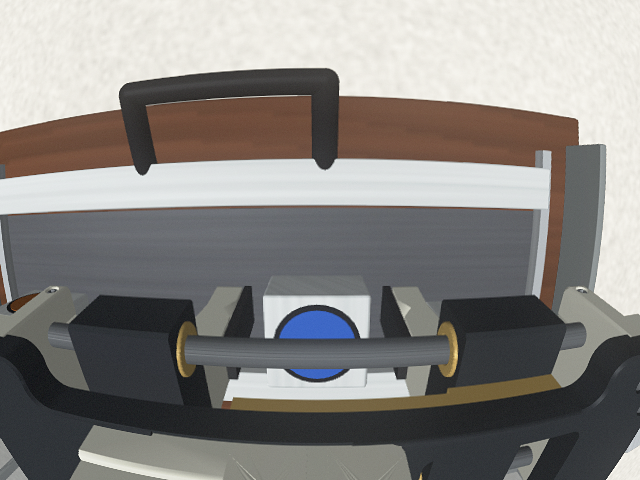

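Run:
```python
from h import *
y=.1235
path(.062,lin((.008,.04,.055,8),(.0,.04,.15,8),4)+lin((.0,.04,.15,8),(-.031,y,.13,-40),8)+[(-.031,y,.125,-40)]*2)
```

```text
0.062 0.006 0 -0.024 0 0.001 -0.001;0.062 0.011 0 -0.047 0 0.001 -0.001;0.062 0.016 0 -0.071 0 0.001 -0.001;0.062 0.021 0 -0.094 0 0.001 -0.001;0.062 0.041 0.010 -0.090 0 -0.103 -0.001;0.062 0.061 0.021 -0.084 0 -0.208 -0.001;0.062 0.081 0.031 -0.077 0 -0.313 -0.001;0.062 0.100 0.042 -0.068 0 -0.417 -0.001;0.062 0.118 0.052 -0.058 0 -0.522 -0.001;0.062 0.136 0.062 -0.046 0 -0.627 -0.001;0.062 0.152 0.073 -0.032 0 -0.732 -0.001;0.062 0.168 0.083 -0.017 0 -0.836 -0.001;0.062 0.167 0.083 -0.012 0 -0.836 -0.001;0.062 0.167 0.083 -0.012 0 -0.836 -0.001
```

Call:
carry_out --moves "0.062 0.006 0 -0.024 0 0.001 -0.001;0.062 0.011 0 -0.047 0 0.001 -0.001;0.062 0.016 0 -0.071 0 0.001 -0.001;0.062 0.021 0 -0.094 0 0.001 -0.001;0.062 0.041 0.010 -0.090 0 -0.103 -0.001;0.062 0.061 0.021 -0.084 0 -0.208 -0.001;0.062 0.081 0.031 -0.077 0 -0.313 -0.001;0.062 0.100 0.042 -0.068 0 -0.417 -0.001;0.062 0.118 0.052 -0.058 0 -0.522 -0.001;0.062 0.136 0.062 -0.046 0 -0.627 -0.001;0.062 0.152 0.073 -0.032 0 -0.732 -0.001;0.062 0.168 0.083 -0.017 0 -0.836 -0.001;0.062 0.167 0.083 -0.012 0 -0.836 -0.001;0.062 0.167 0.083 -0.012 0 -0.836 -0.001"

```text
clock: 19.7
tool_pos: [0.6962, -0.1447, 0.2431]
orientation: [-179.9, 40.2, 2.6]
force: [0.2, 0.1, 0.5]
opening: 0.062
```

```bash
python3 look.py 12;cat > wl.py <<'E'
from h import *
import sys
p=snap('wrist',f'w{sys.argv[1]}.png')
for t in('holder_blue','holder_red','holder_amber'):
    print(t,[(np.round(m['at'],1),round(m['confidence'],2),np.round(inv(atz(p,*m['at'],.04,True)),3)) for m in ctrl.mark_of(p,t)[:2]])
E
python3 wl.py 12; python3 -c "
from h import *
row((.027,.1235,.05),Rt('hold',-40))"
```

```text
t 19.7 grasp stage mm [-30.6 123.2 121.6] ori [-179.9   40.2    2.6] F [0.2 0.1 0.5] open 0.062
holder_blue [(array([218.3, 201.9]), 0.86, array([0.01 , 0.048, 0.04 ]))]
holder_red [(array([232.9, 312.3]), 0.56, array([0.028, 0.121, 0.04 ]))]
holder_amber [(array([235.9,  28.7]), 0.64, array([ 0.031, -0.126,  0.04 ]))]
0.0047 0.0006 0.0962 0.0001 -0.0039 0.0007  | 96mm 0deg
```

View pics/w12.png

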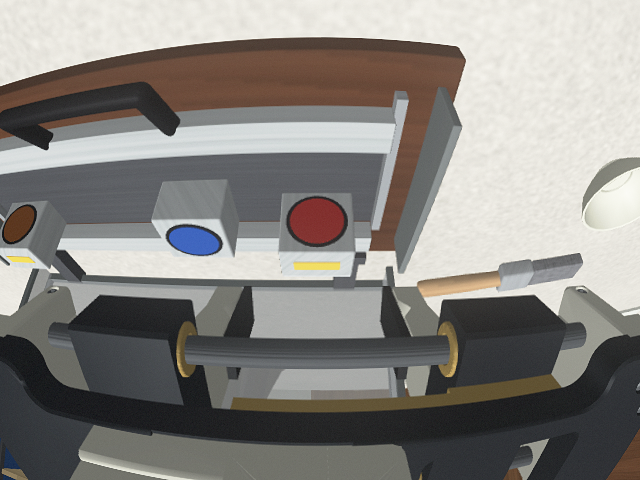

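View pics/side12.png

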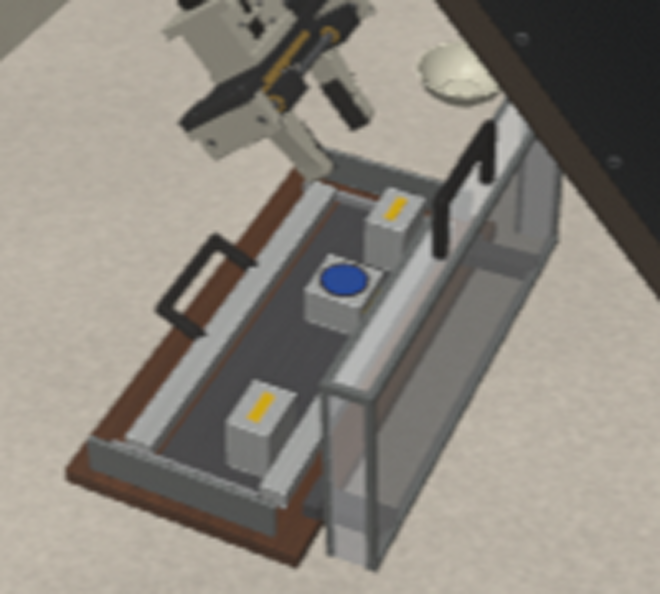

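Call:
carry_out --moves "0.062 0.005 0 0.03 0 0 0;0.062 0.005 0 0.06 0 0 0;0.062 0.005 0 0.08 0 0 0;0.062 0.005 0 0.09 0 0 0;0.062 0.005 0 0.096 0 0 0;0.062 0.005 0 0.096 0 0 0;0.04 0.005 0 0.096 0 0 0;0.04 0.005 0 0.096 0 0 0;0.04 0.005 0 0.096 0 0 0;0.04 0.005 0 0.096 0 0 0;0.04 0.005 0 0.096 0 0 0"

```text
clock: 21.1
tool_pos: [0.6392, -0.1471, 0.1701]
orientation: [-180.0, 39.9, 2.7]
force: [2.3, 1.4, 4.8]
opening: 0.0482
```

Run:
```python
from h import *
where()
p=snap('wrist','w13.png')
y=.1235
path(.04,lin((.0265,y,.05,-40),(.020,y,.1,-40),4)+lin((.02,y,.1,-40),(.008,y,.1,8),8)+[(.008,y,.1,8)])
```

```text
t 21.1 grasp stage mm [ 25.9 123.2  48.2] ori [-180.    39.9    2.7] F [2.3 1.4 4.8] open 0.0482
0.04 -0.008 0 -0.012 0 -0.002 0.001;0.04 -0.015 0 -0.022 0 -0.002 0.001;0.04 -0.022 0 -0.033 0 -0.002 0.001;0.04 -0.028 0 -0.044 0 -0.002 0.001;0.04 -0.044 0 -0.044 0 0.103 0.001;0.04 -0.059 0 -0.042 0 0.208 0.001;0.04 -0.074 0 -0.039 0 0.313 0.001;0.04 -0.089 0 -0.034 0 0.417 0.001;0.04 -0.102 0 -0.027 0 0.522 0.001;0.04 -0.115 0 -0.019 0 0.627 0.001;0.04 -0.127 0 -0.010 0 0.731 0.001;0.04 -0.137 0 0.001 0 0.836 0.001;0.04 -0.137 0 0.001 0 0.836 0.001
```

View pics/w13.png

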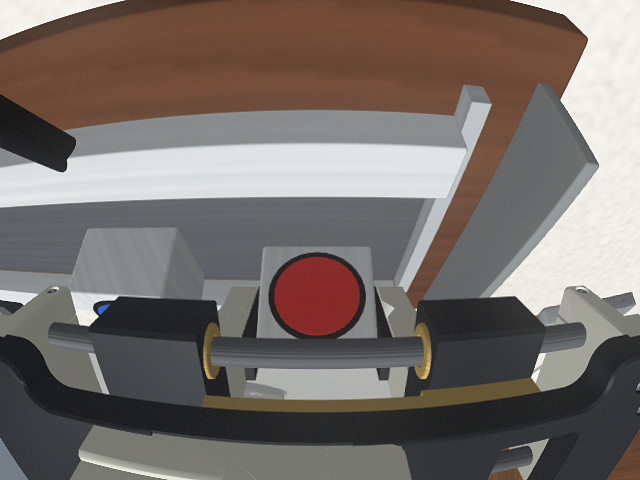

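Red is held squarely (window at 317,296). Lift and tip.

Call:
carry_out --moves "0.04 -0.008 0 -0.012 0 0 0;0.04 -0.015 0 -0.022 0 0 0;0.04 -0.022 0 -0.033 0 0 0;0.04 -0.028 0 -0.044 0 0 0;0.04 -0.044 0 -0.044 0 0.103 0;0.04 -0.059 0 -0.042 0 0.208 0;0.04 -0.074 0 -0.039 0 0.313 0;0.04 -0.089 0 -0.034 0 0.417 0;0.04 -0.102 0 -0.027 0 0.522 0;0.04 -0.115 0 -0.019 0 0.627 0;0.04 -0.127 0 -0.010 0 0.731 0;0.04 -0.137 0 0.001 0 0.836 0;0.04 -0.137 0 0.001 0 0.836 0"

```text
clock: 22.45
tool_pos: [0.5296, -0.1524, 0.2576]
orientation: [-179.9, -8.0, 2.6]
force: [-0.0, -0.6, -3.5]
opening: 0.0476
```

Run:
```python
from h import *
where()
p=snap('wrist','w14.png')
y=.1235
path(.04,lin((.008,y,.1,8),(.008,y,.06,8),3)+[(.008,y,.0545,8)]*3)
```

```text
t 22.45 grasp stage mm [ 11.4 123.2 100.1] ori [-179.9   -8.     2.6] F [-0.  -0.6 -3.5] open 0.0476
0.04 0 0 0.014 -0.001 0.002 0;0.04 -0.002 0 0.027 -0.001 0.002 0;0.04 -0.004 0 0.040 -0.001 0.002 0;0.04 -0.004 0 0.046 -0.001 0.002 0;0.04 -0.004 0 0.046 -0.001 0.002 0;0.04 -0.004 0 0.046 -0.001 0.002 0
```

View pics/w14.png

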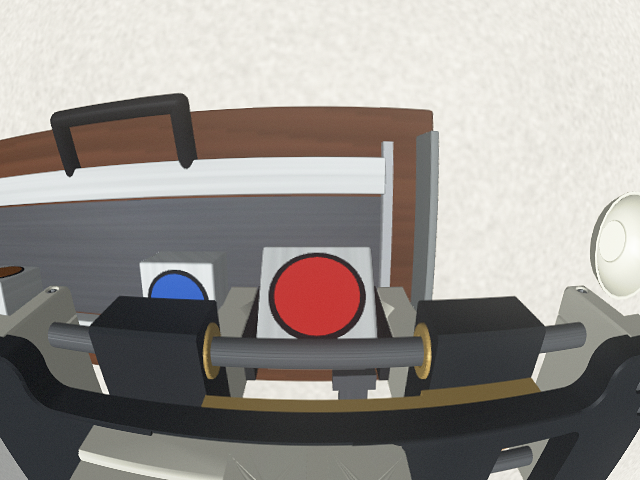

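Call:
carry_out --moves "0.04 0 0 0.014 0 0 0;0.04 -0.002 0 0.027 0 0 0;0.04 -0.004 0 0.040 0 0 0;0.04 -0.004 0 0.045 0 0 0;0.04 -0.004 0 0.046 0 0 0;0.04 -0.004 0 0.046 0 0 0;0.04 -0.004 0 0.046 0 0 0;0.062 -0.004 0 0.046 0 0 0;0.062 -0.004 0 0.046 0 0 0;0.062 -0.004 0 0.046 0 0 0;0.062 -0.004 0 0.046 0 0 0;0.062 -0.004 0 0.046 0 0 0"

```text
clock: 23.7
tool_pos: [0.5355, -0.1519, 0.2108]
orientation: [-180.0, -7.9, 2.6]
force: [-0.3, -0.8, 0.8]
opening: 0.0619
```

Run:
```python
from h import *
where()
p=snap('wrist','w15.png')
y=-.1235;a=.1235
path(.062,lin((.008,a,.055,8),(.0,a,.17,8),4)+lin((.0,a,.17,8),(-.031,y,.15,-40),9)+[(-.031,y,.125,-40)]*3)
```

```text
t 23.7 grasp stage mm [  5.8 123.2  53.4] ori [-180.    -7.9    2.6] F [-0.3 -0.8  0.8] open 0.0619
0.062 0.004 0 -0.030 0 0.001 0;0.062 0.010 0 -0.058 0 0.001 0;0.062 0.016 0 -0.087 0 0.001 0;0.062 0.022 0 -0.115 0 0.001 0;0.062 0.040 -0.027 -0.111 0 -0.092 0;0.062 0.057 -0.055 -0.107 0 -0.185 0;0.062 0.075 -0.082 -0.101 0 -0.278 0;0.062 0.092 -0.110 -0.093 0 -0.371 0;0.062 0.109 -0.137 -0.085 0 -0.464 0;0.062 0.125 -0.164 -0.075 0 -0.557 0;0.062 0.140 -0.192 -0.064 0 -0.650 0;0.062 0.154 -0.219 -0.051 0 -0.743 0;0.062 0.168 -0.247 -0.038 0 -0.836 0;0.062 0.164 -0.247 -0.013 0 -0.836 0;0.062 0.164 -0.247 -0.013 0 -0.836 0;0.062 0.164 -0.247 -0.013 0 -0.836 0
```

View pics/w15.png

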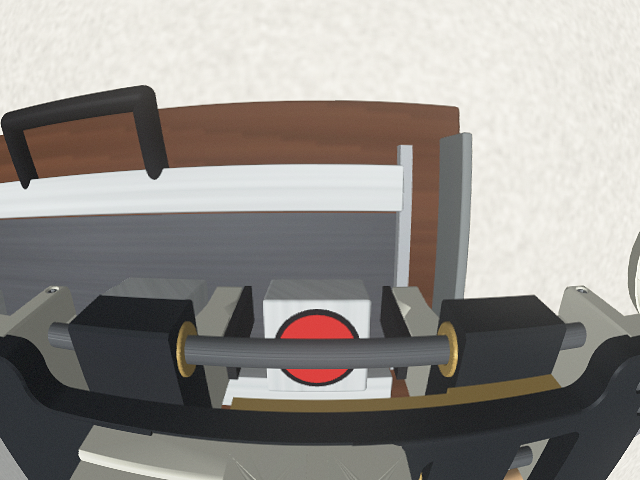

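Call:
carry_out --moves "0.062 0.004 0 -0.030 0 0 0;0.062 0.010 0 -0.058 0 0 0;0.062 0.016 0 -0.087 0 0 0;0.062 0.022 0 -0.115 0 0 0;0.062 0.040 -0.027 -0.111 0 -0.092 0;0.062 0.057 -0.055 -0.107 0 -0.185 0;0.062 0.075 -0.082 -0.101 0 -0.278 0;0.062 0.092 -0.110 -0.093 0 -0.371 0;0.062 0.109 -0.137 -0.085 0 -0.464 0;0.062 0.125 -0.164 -0.075 0 -0.557 0;0.062 0.140 -0.192 -0.064 0 -0.650 0;0.062 0.154 -0.219 -0.051 0 -0.743 0;0.062 0.168 -0.247 -0.038 0 -0.836 0;0.062 0.164 -0.247 -0.013 0 -0.836 0;0.062 0.164 -0.247 -0.013 0 -0.836 0;0.062 0.164 -0.247 -0.013 0 -0.836 0"

```text
clock: 25.35
tool_pos: [0.6845, 0.1018, 0.2459]
orientation: [180.0, 40.1, 2.6]
force: [0.1, 0.3, 0.9]
opening: 0.0622
```

```bash
python3 look.py 16;python3 wl.py 16; python3 -c "
from h import *
row((.027,-.123,.05),Rt('hold',-40))"
```

```text
t 25.35 grasp stage mm [ -30.4 -123.3  124.2] ori [180.   40.1   2.6] F [0.1 0.3 0.9] open 0.0622
holder_blue [(array([220.4, 531.1]), 0.67, array([0.012, 0.034, 0.04 ]))]
holder_red []
holder_amber [(array([232.3, 314.5]), 0.82, array([ 0.029, -0.124,  0.04 ]))]
0.0045 0.0004 0.0955 -0.0011 -0.0026 0.0003  | 96mm 0deg
```

View pics/w16.png

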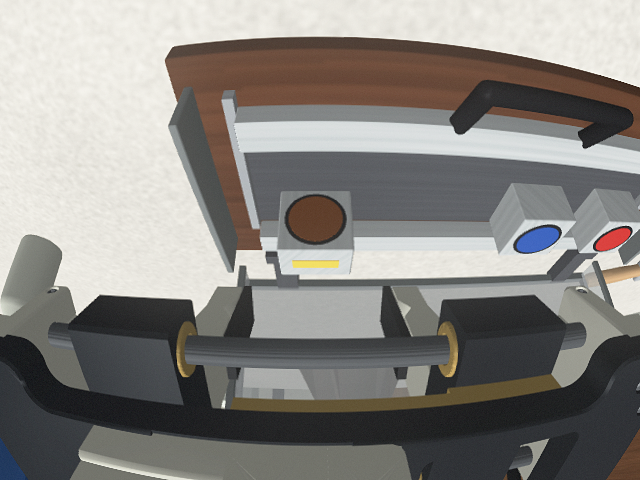

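View pics/side16.png

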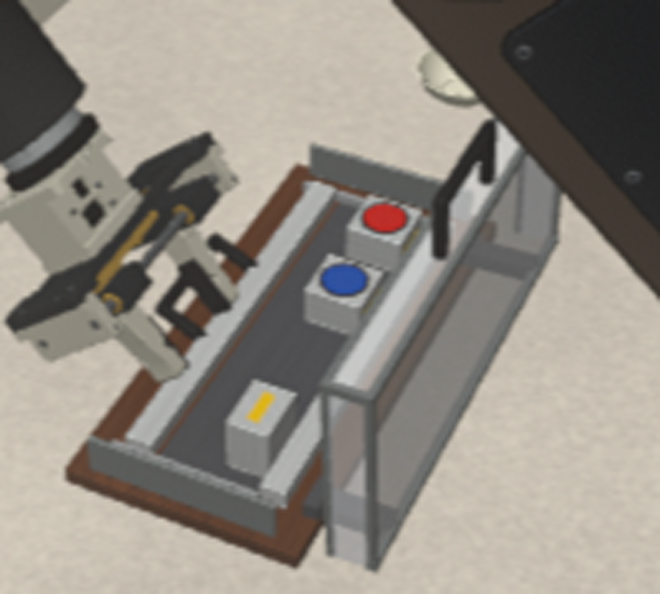

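Call:
carry_out --moves "0.062 0.0045 0 0.03 0 0 0;0.062 0.0045 0 0.06 0 0 0;0.062 0.0045 0 0.08 0 0 0;0.062 0.0045 0 0.09 0 0 0;0.062 0.0045 0 0.095 0 0 0;0.062 0.0045 0 0.095 0 0 0;0.04 0.0045 0 0.095 0 0 0;0.04 0.0045 0 0.095 0 0 0;0.04 0.0045 0 0.095 0 0 0;0.04 0.0045 0 0.095 0 0 0;0.04 0.0045 0 0.095 0 0 0"

```text
clock: 26.75
tool_pos: [0.6276, 0.0997, 0.1712]
orientation: [-179.9, 39.9, 2.7]
force: [2.3, 1.0, 4.7]
opening: 0.0478
```

Run:
```python
from h import *
where()
p=snap('wrist','w17.png')
y=-.1233
path(.04,lin((.0265,y,.05,-40),(.020,y,.1,-40),4)+lin((.02,y,.1,-40),(.008,y,.1,8),8)+[(.008,y,.1,8)])
```

```text
t 26.75 grasp stage mm [  26.2 -123.9   49.2] ori [-179.9   39.9    2.7] F [2.3 1.  4.7] open 0.0478
0.04 -0.007 0.001 -0.011 0 -0.002 0.001;0.04 -0.014 0.001 -0.022 0 -0.002 0.001;0.04 -0.021 0.001 -0.032 0 -0.002 0.001;0.04 -0.028 0.001 -0.043 0 -0.002 0.001;0.04 -0.043 0.001 -0.043 0 0.103 0.001;0.04 -0.058 0.001 -0.041 0 0.208 0.001;0.04 -0.073 0.001 -0.038 0 0.312 0.001;0.04 -0.088 0.001 -0.033 0 0.417 0.001;0.04 -0.101 0.001 -0.027 0 0.522 0.001;0.04 -0.114 0.001 -0.018 -0.001 0.627 0.001;0.04 -0.126 0.001 -0.009 -0.001 0.731 0.001;0.04 -0.137 0.001 0.002 -0.001 0.836 0.001;0.04 -0.137 0.001 0.002 -0.001 0.836 0.001
```

View pics/w17.png

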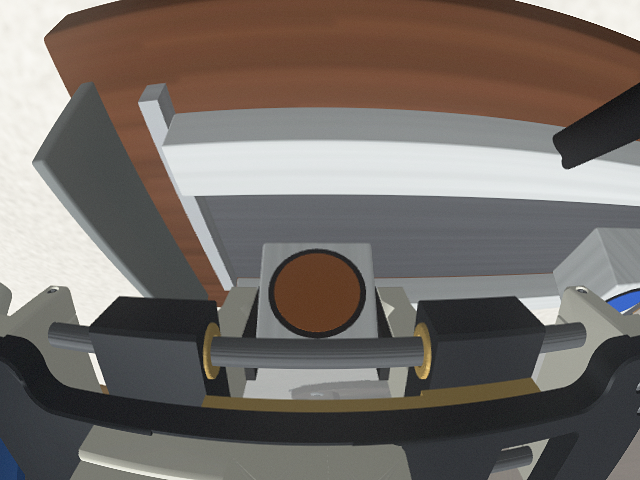

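Call:
carry_out --moves "0.04 -0.007 0 -0.011 0 0 0;0.04 -0.014 0 -0.022 0 0 0;0.04 -0.021 0 -0.032 0 0 0;0.04 -0.028 0 -0.043 0 0 0;0.04 -0.043 0 -0.043 0 0.103 0;0.04 -0.058 0 -0.041 0 0.208 0;0.04 -0.073 0 -0.038 0 0.312 0;0.04 -0.088 0 -0.033 0 0.417 0;0.04 -0.101 0 -0.027 0 0.522 0;0.04 -0.114 0 -0.018 0 0.627 0;0.04 -0.126 0 -0.009 0 0.731 0;0.04 -0.137 0 0.002 0 0.836 0;0.04 -0.137 0 0.002 0 0.836 0"

```text
clock: 28.1
tool_pos: [0.5163, 0.0927, 0.2567]
orientation: [180.0, -7.9, 2.6]
force: [-0.6, -0.8, -2.0]
opening: 0.0476
```

Run:
```python
from h import *
where()
p=snap('wrist','w18.png')
y=-.1235
path(.04,lin((.008,y,.1,8),(.008,y,.06,8),3)+[(.008,y,.0545,8)]*3)
```

```text
t 28.1 grasp stage mm [  13.9 -121.9   99.2] ori [180.   -7.9   2.6] F [-0.6 -0.8 -2. ] open 0.0476
0.04 0.002 -0.001 0.014 0 0.003 0.001;0.04 0 -0.001 0.027 0 0.003 0.001;0.04 -0.002 -0.001 0.040 0 0.003 0.001;0.04 -0.003 -0.001 0.046 0 0.003 0.001;0.04 -0.003 -0.001 0.046 0 0.003 0.001;0.04 -0.003 -0.001 0.046 0 0.003 0.001
```

View pics/w18.png

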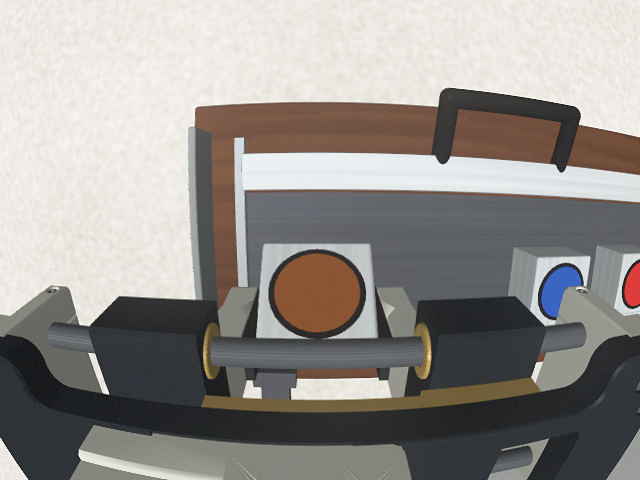

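Call:
carry_out --moves "0.04 0.002 0 0.014 0 0 0;0.04 0 0 0.027 0 0 0;0.04 -0.002 0 0.040 0 0 0;0.04 -0.003 0 0.045 0 0 0;0.04 -0.003 0 0.045 0 0 0;0.04 -0.003 0 0.045 0 0 0;0.04 -0.003 0 0.045 0 0 0"

```text
clock: 28.85
tool_pos: [0.5246, 0.095, 0.2128]
orientation: [-179.9, -8.0, 2.6]
force: [-0.1, -0.1, -2.1]
opening: 0.0477
```

Run:
```python
from h import *
where()
```

```text
t 28.85 grasp stage mm [   5.3 -124.1   55.3] ori [-179.9   -8.     2.6] F [-0.1 -0.1 -2.1] open 0.0477
```

Call:
carry_out --moves "0.04 0 0 0.001 0 0 0;0.062 0 0 0.001 0 0 0;0.062 0 0 0.001 0 0 0;0.062 0 0 0.001 0 0 0;0.062 0 0 0.001 0 0 0;0.062 0 0 0.001 0 0 0;0.062 0 0 -0.03 0 0 0;0.062 0 0 -0.07 0 0 0;0.062 0 0 -0.12 0 0 0;0.062 0 0 -0.12 0 0 0"

```text
clock: 29.85
tool_pos: [0.5089, 0.0948, 0.3377]
orientation: [-179.7, -8.5, 2.7]
force: [0.7, -1.4, 0.3]
opening: 0.0618
```

```bash
python3 look.py 19; python3 wl.py 19
python3 - <<'E'
from h import *
row((-.095,0,.18),Rt('bar'))
E
```

```text
t 29.85 grasp stage mm [  19.5 -125.3  180.4] ori [-179.7   -8.5    2.7] F [ 0.7 -1.4  0.3] open 0.0618
holder_blue [(array([252.7, 504.5]), 0.92, array([0.021, 0.038, 0.04 ]))]
holder_red [(array([247.6, 574.5]), 0.97, array([0.017, 0.118, 0.04 ]))]
holder_amber [(array([247.6, 317.5]), 0.77, array([ 0.016, -0.123,  0.04 ])), (array([247.9, 571.9]), 0.28, array([0.017, 0.115, 0.04 ]))]
0.1396 0.1235 0.0097 -0.1060 -0.1072 1.5681  | 187mm 90deg
```

View pics/side19.png

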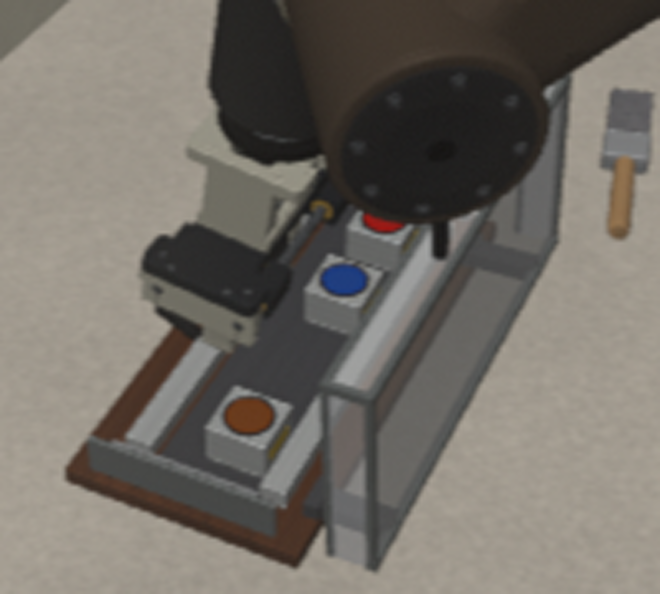

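View pics/w19.png

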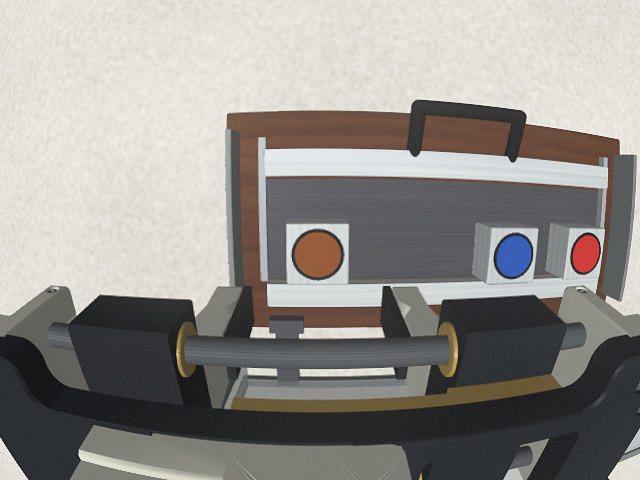

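Call:
carry_out --moves "0.04 0.05 0 0 0 0 0;0.022 0.14 0.06 0 -0.106 -0.107 1.568;0.022 0.14 0.1235 0 -0.106 -0.107 1.568;0.022 0.14 0.1235 0 -0.106 -0.107 1.568;0.022 0.14 0.1235 0.0097 -0.106 -0.107 1.568;0.022 0.14 0.1235 0.0097 -0.106 -0.107 1.568;0.022 0.14 0.1235 0.0097 -0.106 -0.107 1.568;0.022 0.14 0.1235 0.0097 -0.106 -0.107 1.568;0.022 0.14 0.1235 0.0097 -0.106 -0.107 1.568;0.022 0.14 0.1235 0.0097 -0.106 -0.107 1.568;0.022 0.14 0.1235 0.0097 -0.106 -0.107 1.568;0.022 0.14 0.1235 0.0097 -0.106 -0.107 1.568;0.022 0.14 0.1235 0.0097 -0.106 -0.107 1.568;0.022 0.14 0.1235 0.0097 -0.106 -0.107 1.568;0.022 0.14 0.1235 0.0097 -0.106 -0.107 1.568;0.022 0.14 0.1235 0.0097 -0.106 -0.107 1.568"

```text
clock: 31.75
tool_pos: [0.6531, -0.0229, 0.3402]
orientation: [-179.9, 0.1, -87.3]
force: [0.3, -0.1, 0.0]
opening: 0.0217
```

```bash
python3 look.py 20; python3 wl.py 20
python3 - <<'E'
from h import *
p=snap('wrist')
print([(np.round(m['at'],1),round(m['confidence'],2),np.round(inv(atz(p,*m['at'],.045,True)),3)) for m in ctrl.mark_of(p,'jaw_grip')[:2]])
row((-.096,0,.051),Rt('bar'))
E
```

```text
t 31.75 grasp stage mm [-96.   -0.4 181.2] ori [-1.799e+02  1.000e-01 -8.730e+01] F [ 0.3 -0.1  0. ] open 0.0217
holder_blue [(array([180.7, 460.7]), 0.83, array([0.02 , 0.043, 0.04 ]))]
holder_red [(array([ 77.1, 458.5]), 0.93, array([0.014, 0.125, 0.04 ]))]
holder_amber []
[(array([231.7, 317.2]), 0.57, array([-0.095,  0.001,  0.045]))]
0.0004 0.0000 0.1306 -0.0025 0.0011 0.0004  | 131mm 0deg
```

View pics/w20.png

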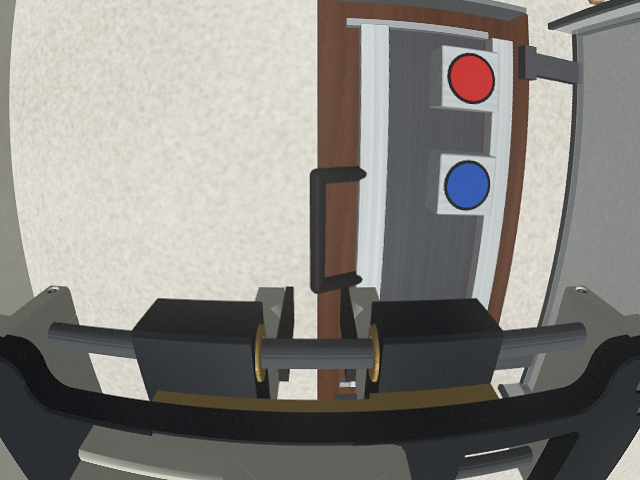

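View pics/side20.png

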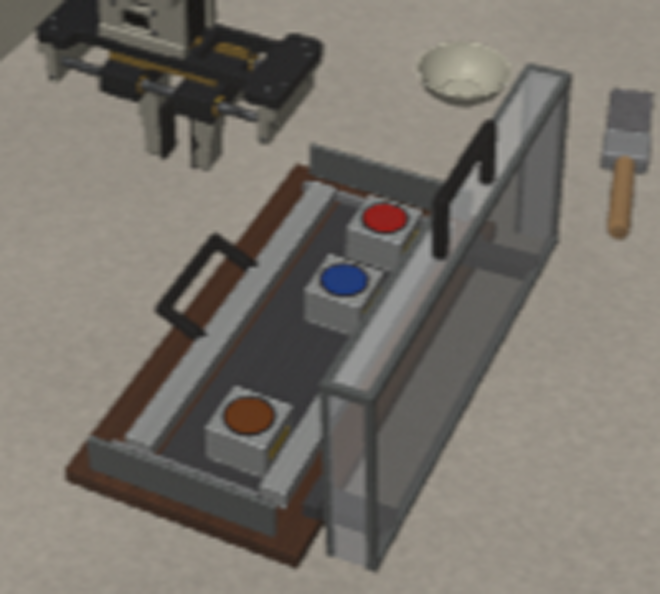

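Call:
carry_out --moves "0.022 0 0 0.04 0 0 0;0.022 0 0 0.08 0 0 0;0.022 0 0 0.11 0 0 0;0.022 0 0 0.122 0 0 0;0.022 0 0 0.13 0 0 0;0.022 0 0 0.13 0 0 0;0 0 0 0.13 0 0 0;0 0 0 0.13 0 0 0;0 0 0 0.13 0 0 0;0 0 0 0.13 0 0 0;0 0 0 0.13 0 0 0"

```text
clock: 33.25
tool_pos: [0.6537, -0.0227, 0.2121]
orientation: [-179.8, 0.1, -87.3]
force: [-3.7, 0.9, 6.9]
opening: 0.0108
```

```bash
python3 -c "
from h import *
where()
p=snap('top');im=p['image'][190:310,235:425,::-1];cv2.imwrite('pics/top21.png',cv2.resize(im,None,fx=4,fy=4))"
```

```text
t 33.25 grasp stage mm [-96.9  -0.6  53.1] ori [-1.798e+02  1.000e-01 -8.730e+01] F [-3.7  0.9  6.9] open 0.0108
```

View pics/top21.png

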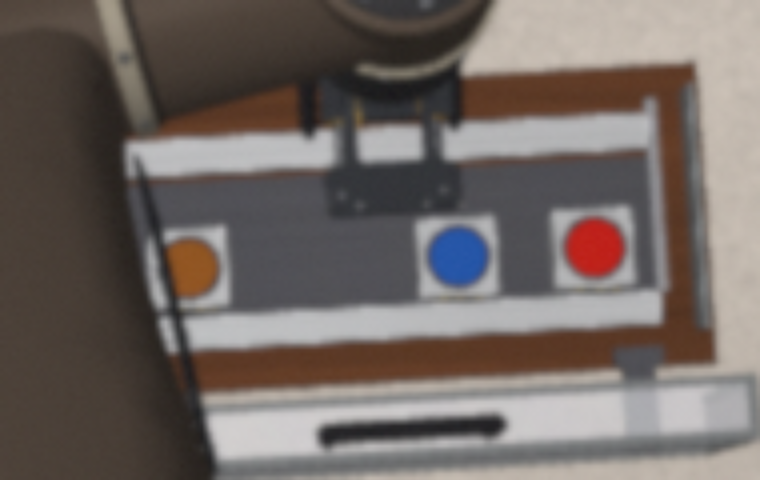

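Call:
carry_out --moves "0 0 0.004 0 0 0 0;0 0 0.008 0 0 0 0;0 0 0.012 0 0 0 0;0 0 0.016 0 0 0 0;0 0 0.02 0 0 0 0;0 0 0.024 0 0 0 0;0 0 0.027 0 0 0 0;0 0 0.03 0 0 0 0;0 0 0.033 0 0 0 0;0 0 0.036 0 0 0 0;0 0 0.036 0 0 0 0;0 0 0.036 0 0 0 0"

```text
clock: 34.5
tool_pos: [0.6182, -0.0243, 0.212]
orientation: [-179.7, 0.1, -87.3]
force: [2.5, -0.4, 9.2]
opening: 0.0111
```

```bash
python3 -c "
from h import *
where()
p=snap('top');im=p['image'][190:310,235:425,::-1];cv2.imwrite('pics/top22.png',cv2.resize(im,None,fx=4,fy=4))"
```

```text
t 34.5 grasp stage mm [-61.7  -0.7  53. ] ori [-1.797e+02  1.000e-01 -8.730e+01] F [ 2.5 -0.4  9.2] open 0.0111
```

View pics/top22.png

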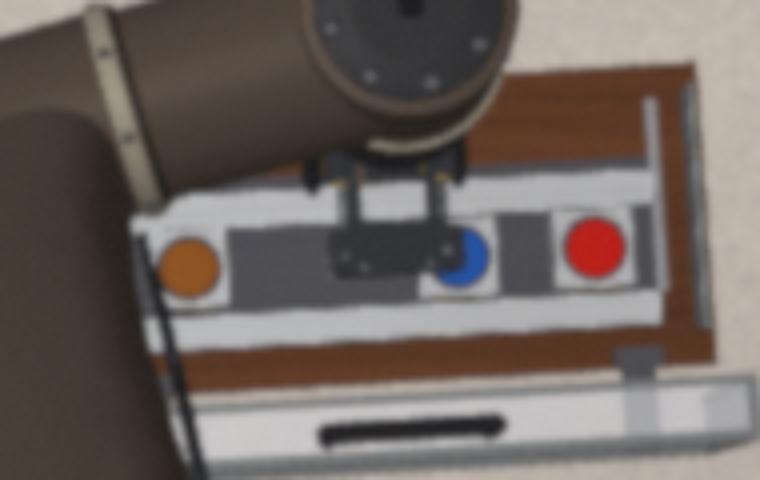

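Call:
carry_out --moves "0 0 0.0015 0 0 0 0;0 0 0.003 0 0 0 0;0 0 0.0045 0 0 0 0;0 0 0.006 0 0 0 0;0 0 0.007 0 0 0 0;0 0 0.007 0 0 0 0;0 0 0.007 0 0 0 0"

```text
clock: 35.25
tool_pos: [0.6124, -0.0246, 0.212]
orientation: [-179.5, 0.1, -87.3]
force: [7.6, -1.6, 4.2]
opening: 0.0111
```

```bash
python3 -c "
from h import *
where()"
```

```text
t 35.25 grasp stage mm [-56.3  -0.7  53.1] ori [-1.795e+02  1.000e-01 -8.730e+01] F [ 7.6 -1.6  4.2] open 0.0111
```

Call:
carry_out --moves "0 0 0.001 0 0 0 0;0 0 0.002 0 0 0 0;0 0 0.003 0 0 0 0;0 0 0.003 0 0 0 0;0 0 0.003 0 0 0 0"

```text
clock: 35.75
tool_pos: [0.6115, -0.0247, 0.2122]
orientation: [-179.2, 0.1, -87.3]
force: [18.4, -4.6, -5.5]
opening: 0.0111
```

```bash
python3 -c "
from h import *
where()"
```

```text
t 35.75 grasp stage mm [-56.2  -0.7  53.2] ori [-1.792e+02  1.000e-01 -8.730e+01] F [18.4 -4.6 -5.5] open 0.0111
```

Call:
carry_out --moves "0 0 0.001 0 0 0 0;0 0 0.002 0 0 0 0;0 0 0.002 0 0 0 0;0 0 0.002 0 0 0 0"

```text
clock: 36.15
tool_pos: [0.6108, -0.0247, 0.2122]
orientation: [-179.0, 0.1, -87.3]
force: [24.6, -6.7, -11.9]
opening: 0.0108
```

```bash
python3 -c "
from h import *
where()"; python3 wl.py 23; python3 look.py 23
```

```text
t 36.15 grasp stage mm [-56.1  -0.7  53.2] ori [-1.79e+02  1.00e-01 -8.73e+01] F [ 24.6  -6.7 -11.9] open 0.0108
holder_blue [(array([225.7, 485.5]), 0.81, array([0.021, 0.042, 0.04 ]))]
holder_red [(array([ 46. , 490.1]), 0.62, array([0.019, 0.122, 0.04 ]))]
holder_amber []
t 36.35 grasp stage mm [-56.1  -0.7  53.2] ori [-1.79e+02  1.00e-01 -8.72e+01] F [ 24.4  -7.2 -11.7] open 0.0112
```

View pics/top23.png

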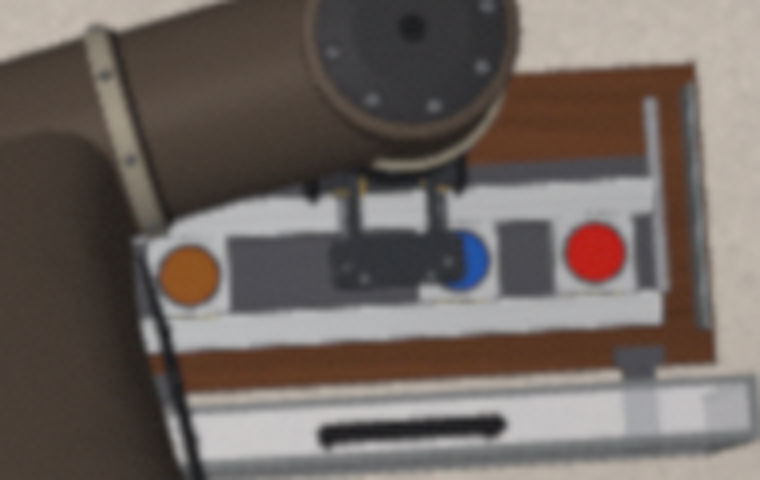

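View pics/w23.png

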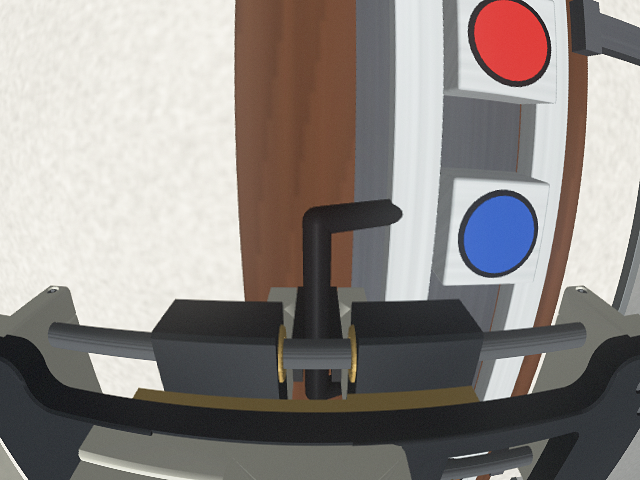

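View pics/side23.png

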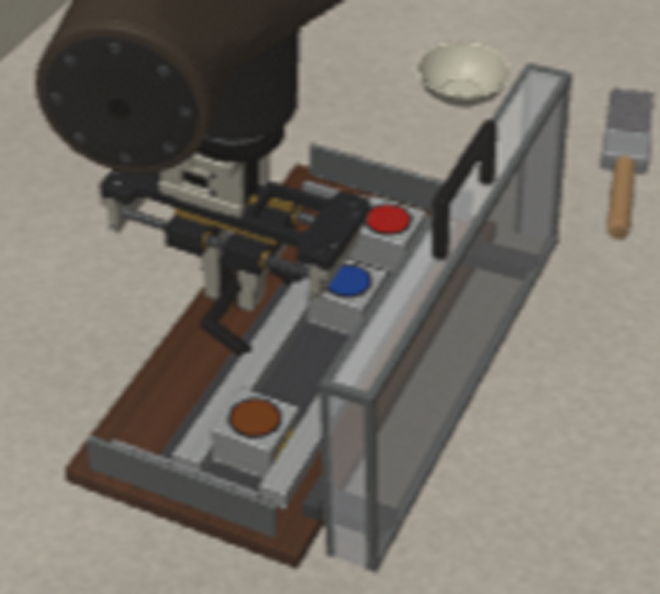

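Call:
carry_out --moves "0 0 -0.002 0 0 0 0;0 0 -0.0035 0 0 0 0;0.024 0 -0.0035 0 0 0 0;0.024 0 -0.0035 0 0 0 0;0.024 0 -0.0035 0 0 0 0;0.024 0 -0.0035 -0.02 0 0 0;0.024 0 -0.0035 -0.06 0 0 0;0.024 0 -0.0035 -0.11 0 0 0;0.024 0 -0.0035 -0.16 0 0 0;0.024 0 -0.06 -0.2 0 0 0;0.024 0 -0.06 -0.2 0 0 0;0.024 0 -0.06 -0.2 0 0 0"

```text
clock: 37.65
tool_pos: [0.666, -0.0224, 0.4115]
orientation: [-179.8, 0.1, -87.4]
force: [-0.7, -0.1, -0.4]
opening: 0.0241
```

```bash
python3 look.py 24; python3 wl.py 24
python3 - <<'E'
from h import *
q=snap('side');p=snap('wrist')
print([(m['at'],m['confidence']) for m in ctrl.mark_of(q,'cover_grip')],[(np.round(m['at'],1),round(m['confidence'],2),np.round(inv(atz(p,*m['at'],.235,True)),3)) for m in ctrl.mark_of(p,'cover_grip')[:2]])
E
```

```text
t 37.65 grasp stage mm [-109.1   -0.4  252.5] ori [-1.798e+02  1.000e-01 -8.740e+01] F [-0.7 -0.1 -0.4] open 0.0241
holder_blue [(array([171.3, 448.3]), 0.62, array([0.024, 0.041, 0.04 ]))]
holder_red [(array([ 82.7, 447.5]), 0.79, array([0.02 , 0.128, 0.04 ]))]
holder_amber []
[([185.8, 380.5], 0.67)] []
```

View pics/w24.png

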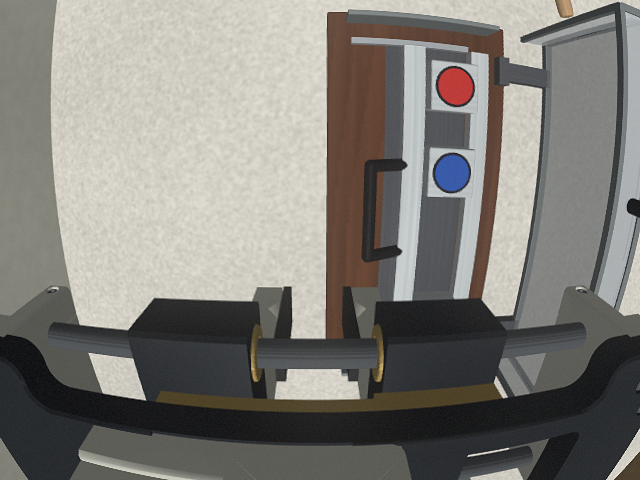

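View pics/side24.png

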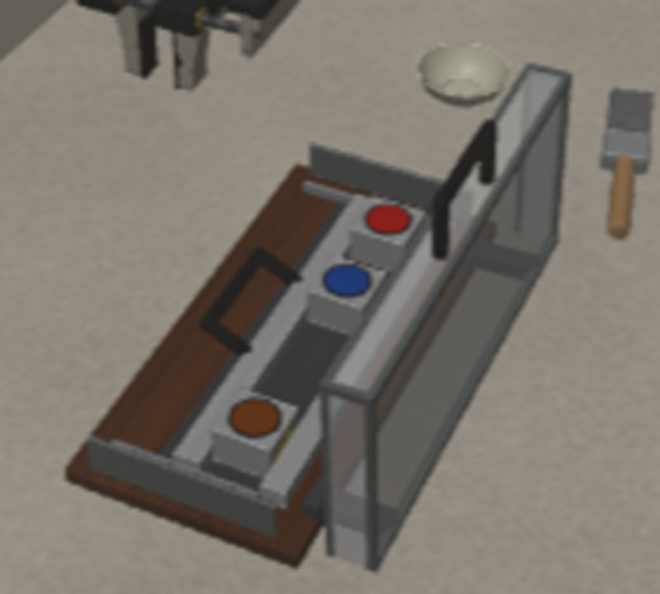

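View pics/top24.png

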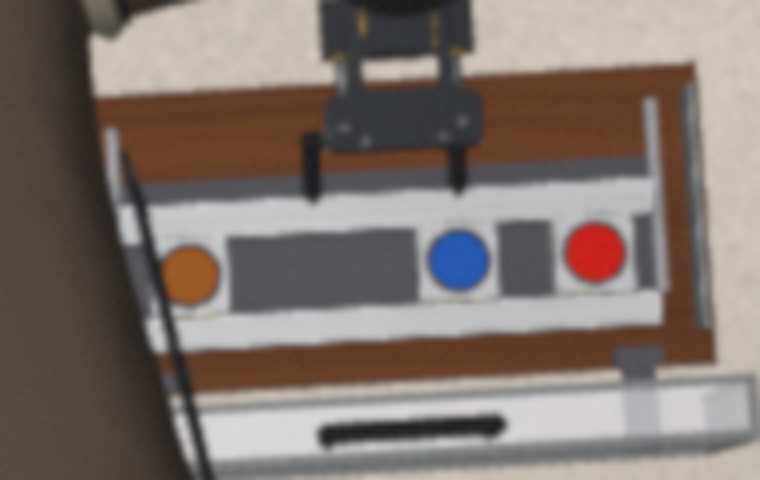

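Run:
```python
from h import *
p=snap('top');g=cv2.cvtColor(p['image'],cv2.COLOR_RGB2GRAY).astype(float)
for c in (300,320,333,366,398):
    col=g[230:275,c-1:c+2].mean(1);d=np.diff(col)
    def sub(i): 
        a,b,e=abs(d[i-1]),abs(d[i]),abs(d[i+1]);return 230+i+.5+.5*(a-e)/(a-2*b+e)
    i=np.argmin(d[5:20])+5;j=np.argmax(d[20:])+20
    A=inv(atz(p,sub(i),c,.032));B=inv(atz(p,sub(j),c,.032));print(c,sub(i),sub(j),A[:2],B[:2],(B-A)[0])
```

```text
300 248.53591160220995 267.8953488372093 [ 0.00105809 -0.0791359 ] [ 0.04875549 -0.08179039] 0.04769739481740588
320 247.55428571428573 266.61538461538464 [ 0.00146694 -0.02978719] [ 0.04843251 -0.03251929] 0.04696557320352555
333 246.51098901098902 265.94897959183675 [0.00073175 0.0023521 ] [ 0.04862955 -0.00051269] 0.04789779816777526
366 244.5505617977528 263.968085106383 [0.00056466 0.08385223] [0.0484187  0.08079104] 0.04785404265750791
398 242.35714285714286 262.1546391752577 [-0.0003199   0.16295184] [0.04847832 0.15963341] 0.0487982220644774
```

Call:
carry_out --moves "0.032 0 0 -0.05 0 0 0;0.032 0 0 -0.055 0 0 0;0.032 0 0.05 -0.055 0 0 0;0.032 0 0.1 -0.055 0 0 0;0.032 0 0.15 -0.055 0 0 0;0.032 0 0.2 -0.055 0 0 0;0.032 0 0.234 -0.055 0 0 0;0.032 0 0.234 -0.055 0 0 0;0.032 0 0.234 -0.055 0 0 0"

```text
clock: 39.1
tool_pos: [0.4305, -0.0335, 0.4662]
orientation: [-179.7, 0.1, -87.3]
force: [0.7, -0.2, 0.3]
opening: 0.0317
```

Run:
```python
from h import *
where()
p=snap('wrist','w25.png')
print([(np.round(m['at'],1),round(m['confidence'],2),np.round(inv(atz(p,*m['at'],.232,True)),3)) for m in ctrl.mark_of(p,'cover_grip')[:2]])
row((.125,0,.236),Rt('bar'))
```

```text
t 39.1 grasp stage mm [ 1.262e+02 -3.000e-01  3.072e+02] ori [-1.797e+02  1.000e-01 -8.730e+01] F [ 0.7 -0.2  0.3] open 0.0317
[(array([261.4, 314.7]), 0.79, array([0.126, 0.001, 0.232]))]
0.0002 -0.0007 0.0704 -0.0034 0.0012 0.0004  | 70mm 0deg
```

View pics/w25.png

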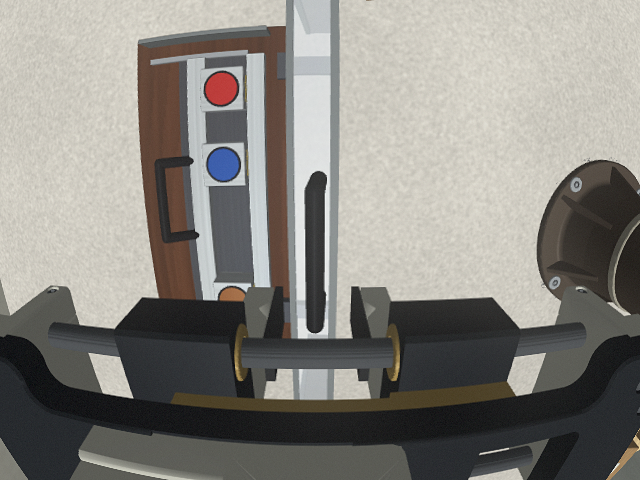

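Handle bar at column ~315 between the fingers. Descend and grip.

Call:
carry_out --moves "0.032 0 0 0.03 0 0 0;0.032 0 0 0.055 0 0 0;0.032 0 0 0.07 0 0 0;0.032 0 0 0.07 0 0 0;0 0 0 0.07 0 0 0;0 0 0 0.07 0 0 0;0 0 0 0.07 0 0 0;0 0 0 0.07 0 0 0;0 0 0 0.07 0 0 0;0 0 0 0.07 0 0 0"

```text
clock: 40.2
tool_pos: [0.4316, -0.0332, 0.3957]
orientation: [-179.8, 0.1, -87.3]
force: [0.2, 0.9, 3.3]
opening: 0.0108
```

Run:
```python
from h import *
where()
b=np.arctan2(.05,.21);a0=b+1.5
T=np.linspace(1.5,0,31)[1:]
print(';'.join(f'0 0 {.216*(np.cos(a0)-np.cos(b+t)):.4f} {-.216*(np.sin(b+t)-np.sin(a0)):.4f} 0 0 0' for t in T))
```

```text
t 40.2 grasp stage mm [125.4  -0.4 236.7] ori [-1.798e+02  1.000e-01 -8.730e+01] F [0.2 0.9 3.3] open 0.0108
0 0 -0.0107 -0.0015 0 0 0;0 0 -0.0215 -0.0024 0 0 0;0 0 -0.0322 -0.0028 0 0 0;0 0 -0.0430 -0.0027 0 0 0;0 0 -0.0538 -0.0020 0 0 0;0 0 -0.0646 -0.0008 0 0 0;0 0 -0.0752 0.0009 0 0 0;0 0 -0.0858 0.0032 0 0 0;0 0 -0.0962 0.0060 0 0 0;0 0 -0.1065 0.0093 0 0 0;0 0 -0.1166 0.0131 0 0 0;0 0 -0.1265 0.0174 0 0 0;0 0 -0.1361 0.0223 0 0 0;0 0 -0.1455 0.0275 0 0 0;0 0 -0.1547 0.0333 0 0 0;0 0 -0.1635 0.0395 0 0 0;0 0 -0.1720 0.0461 0 0 0;0 0 -0.1802 0.0532 0 0 0;0 0 -0.1880 0.0607 0 0 0;0 0 -0.1955 0.0685 0 0 0;0 0 -0.2025 0.0767 0 0 0;0 0 -0.2091 0.0852 0 0 0;0 0 -0.2153 0.0941 0 0 0;0 0 -0.2210 0.1032 0 0 0;0 0 -0.2263 0.1127 0 0 0;0 0 -0.2310 0.1224 0 0 0;0 0 -0.2353 0.1323 0 0 0;0 0 -0.2391 0.1424 0 0 0;0 0 -0.2424 0.1527 0 0 0;0 0 -0.2452 0.1631 0 0 0
```

Call:
carry_out --moves "0 0 -0.0107 -0.0015 0 0 0;0 0 -0.0215 -0.0024 0 0 0;0 0 -0.0322 -0.0028 0 0 0;0 0 -0.0430 -0.0027 0 0 0;0 0 -0.0538 -0.0020 0 0 0;0 0 -0.0646 -0.0008 0 0 0;0 0 -0.0752 0.0009 0 0 0;0 0 -0.0858 0.0032 0 0 0;0 0 -0.0962 0.0060 0 0 0;0 0 -0.1065 0.0093 0 0 0;0 0 -0.1166 0.0131 0 0 0;0 0 -0.1265 0.0174 0 0 0;0 0 -0.1361 0.0223 0 0 0;0 0 -0.1455 0.0275 0 0 0;0 0 -0.1547 0.0333 0 0 0;0 0 -0.1547 0.0333 0 0 0"

```text
clock: 41.8
tool_pos: [0.5874, -0.0259, 0.3621]
orientation: [-179.8, 0.0, -87.3]
force: [5.0, -0.2, 2.8]
opening: 0.0111
```

```bash
python3 look.py 26
python3 - <<'E'
from h import *
p=snap('wrist','w26.png')
E
```

```text
t 41.8 grasp stage mm [-30.6  -0.5 203.1] ori [-179.8    0.   -87.3] F [ 5.  -0.2  2.8] open 0.0111
```

View pics/side26.png

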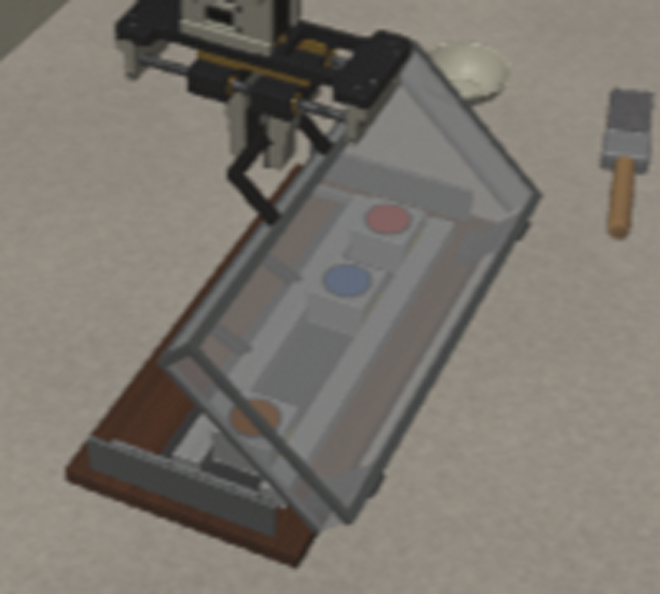

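View pics/w26.png

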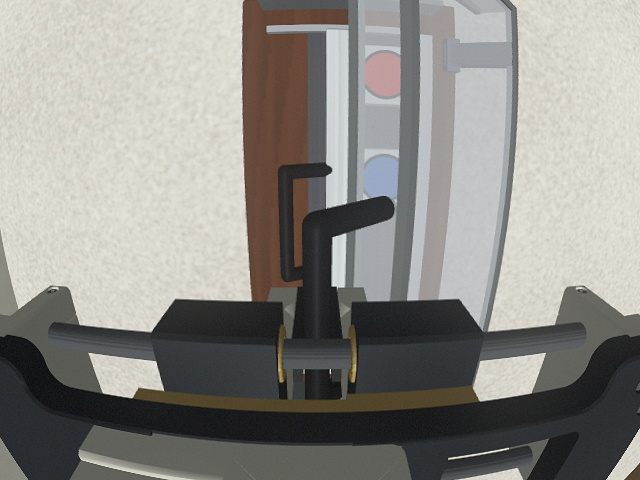

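Call:
carry_out --moves "0 0 -0.0088 0.0062 0 0 0;0 0 -0.0173 0.0128 0 0 0;0 0 -0.0255 0.0199 0 0 0;0 0 -0.0333 0.0274 0 0 0;0 0 -0.0408 0.0352 0 0 0;0 0 -0.0478 0.0434 0 0 0;0 0 -0.0544 0.0519 0 0 0;0 0 -0.0606 0.0608 0 0 0;0 0 -0.0663 0.0699 0 0 0;0 0 -0.0716 0.0794 0 0 0;0 0 -0.0740 0.0842 0 0 0;0 0 -0.0763 0.0891 0 0 0;0 0 -0.0785 0.0940 0 0 0;0 0 -0.0806 0.0990 0 0 0;0 0 -0.0825 0.1040 0 0 0;0 0 -0.0844 0.1091 0 0 0;0 0 -0.0861 0.1142 0 0 0;0 0 -0.0861 0.1142 0 0 0"

```text
clock: 43.75
tool_pos: [0.6743, -0.0218, 0.2493]
orientation: [-179.5, 0.1, -87.3]
force: [11.3, -0.7, -0.8]
opening: 0.0106
```

```bash
python3 look.py 27
```

```text
t 43.75 grasp stage mm [-118.3   -0.5   90.4] ori [-1.795e+02  1.000e-01 -8.730e+01] F [11.3 -0.7 -0.8] open 0.0106
```

View pics/side27.png

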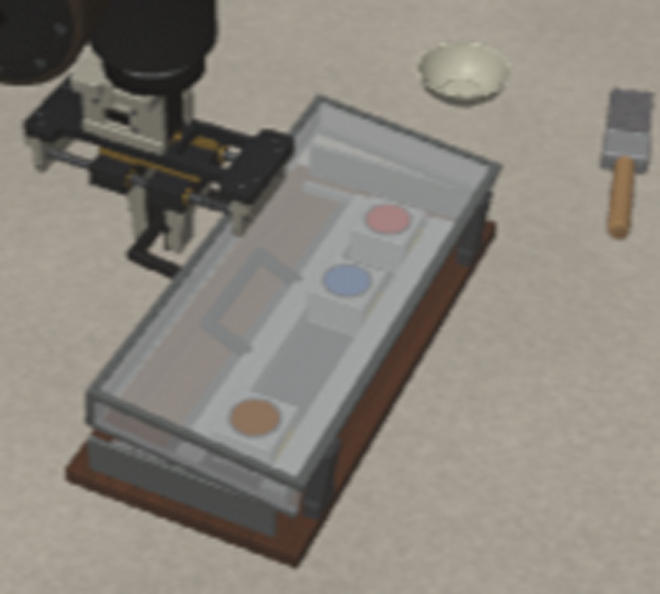

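Call:
carry_out --moves "0 0 -0.003 0.003 0 0 0;0 0 -0.004 0.006 0 0 0;0 0 -0.005 0.009 0 0 0;0 0 -0.006 0.012 0 0 0;0 0 -0.0065 0.014 0 0 0;0 0 -0.007 0.016 0 0 0;0 0 -0.007 0.018 0 0 0;0 0 -0.007 0.018 0 0 0;0 0 -0.007 0.018 0 0 0"

```text
clock: 44.75
tool_pos: [0.6804, -0.0216, 0.2308]
orientation: [-179.7, 0.1, -87.3]
force: [7.8, -0.1, 1.0]
opening: 0.0106
```

```bash
python3 look.py 28
```

```text
t 44.75 grasp stage mm [-123.9   -0.6   71.8] ori [-1.797e+02  1.000e-01 -8.730e+01] F [ 7.8 -0.1  1. ] open 0.0106
```

View pics/side28.png

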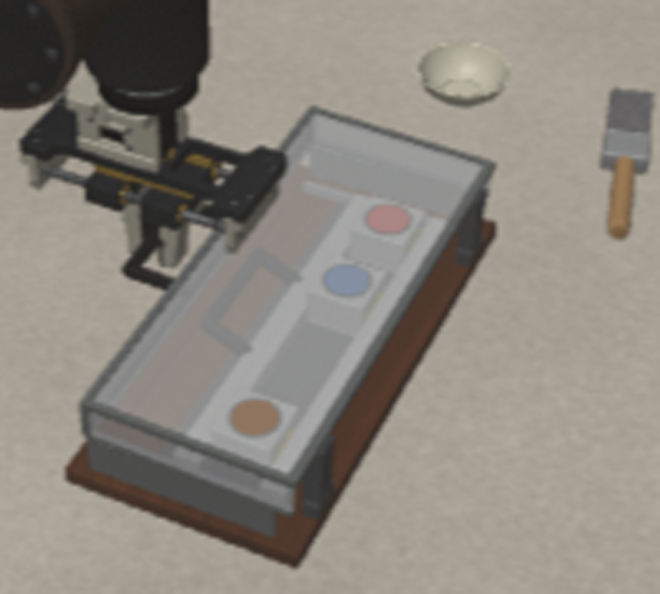

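Call:
carry_out --moves "0 0 0 0.001 0 0 0;0 0 0 0.002 0 0 0;0 0 0 0.003 0 0 0;0 0 0 0.003 0 0 0;0 0 0 0.003 0 0 0"

```text
clock: 45.35
tool_pos: [0.6808, -0.0215, 0.2284]
orientation: [-179.6, 0.1, -87.3]
force: [8.4, -0.6, 2.9]
opening: 0.0111
```

```bash
python3 -c "
from h import *
where()"
```

```text
t 45.35 grasp stage mm [-124.6   -0.6   69.4] ori [-1.796e+02  1.000e-01 -8.730e+01] F [ 8.4 -0.6  2.9] open 0.0111
```

Call:
carry_out --moves "0 0 0 0.001 0 0 0;0 0 0 0.002 0 0 0;0 0 0 0.003 0 0 0;0 0 0 0.003 0 0 0;0 0 0 0.003 0 0 0"

```text
clock: 45.85
tool_pos: [0.6812, -0.0215, 0.2257]
orientation: [-179.5, 0.1, -87.3]
force: [10.0, -2.0, 3.5]
opening: 0.0111
```

```bash
python3 look.py 29
python3 - <<'E'
from h import *
snap('wrist','w29.png')
E
```

```text
t 45.85 grasp stage mm [-125.2   -0.6   66.7] ori [-1.795e+02  1.000e-01 -8.730e+01] F [10.  -2.   3.5] open 0.0111
```

View pics/side29.png

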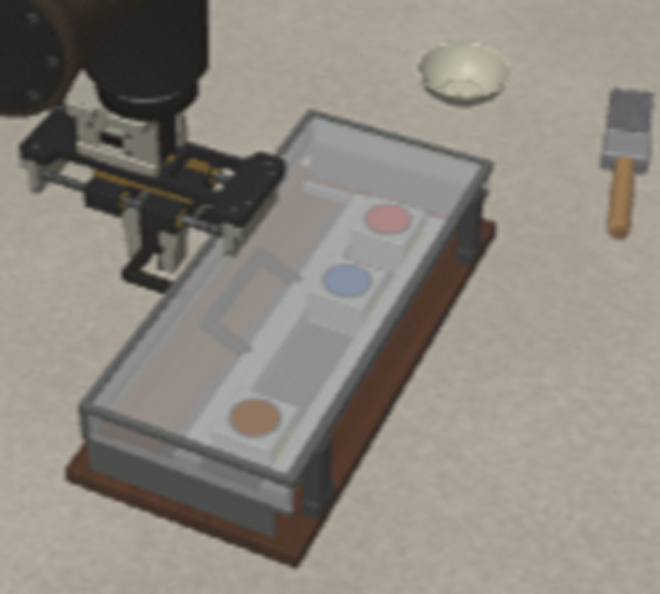

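View pics/w29.png

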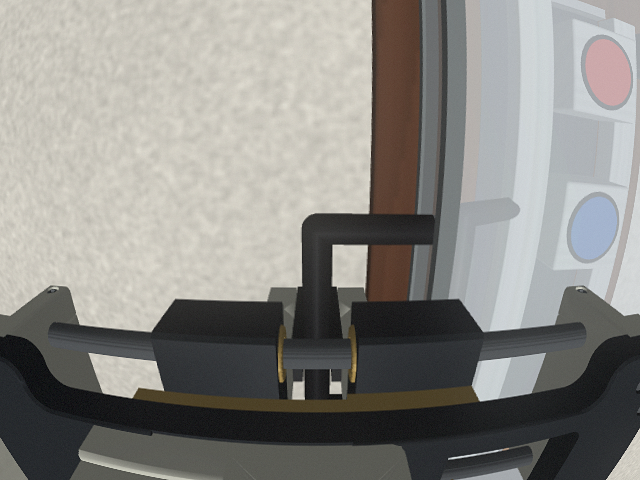

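Call:
carry_out --moves "0 0 0 0.001 0 0 0;0 0 0 0.002 0 0 0;0 0 0 0.003 0 0 0;0 0 0 0.003 0 0 0"

```text
clock: 46.4
tool_pos: [0.6813, -0.0215, 0.2249]
orientation: [-179.4, 0.0, -87.3]
force: [3.4, 0.4, 17.0]
opening: 0.0106
```

Run:
```python
from h import *
where()
q=snap('side')
im=q['image'][140:320,240:440,::-1];k=3.3;im=cv2.resize(im,None,fx=k,fy=k,interpolation=cv2.INTER_CUBIC)
for t,col in((0,(0,0,255)),(.06,(0,255,0))):
    def C(x,y,z):
        c,s=np.cos(t),np.sin(t);x0,z0=x-.088,z-.019
        return S((.088+c*x0+s*z0, y, .019-s*x0+c*z0))
    pts=[C(*a) for a in((-.077,-.1925,.081),(-.077,.1925,.081),(.088,.1925,.081),(.088,-.1925,.081))]+[C(-.077,-.1925,.081)]
    P=[((proj(q,a)[1]-240+.5)*k,(proj(q,a)[0]-140+.5)*k) for a in pts]
    cv2.polylines(im,[np.int32(P)],False,col,1)
cv2.imwrite('pics/s30.png',im)
```

```text
t 46.4 grasp stage mm [-125.4   -0.6   66. ] ori [-179.4    0.   -87.3] F [ 3.4  0.4 17. ] open 0.0106
```

View pics/s30.png

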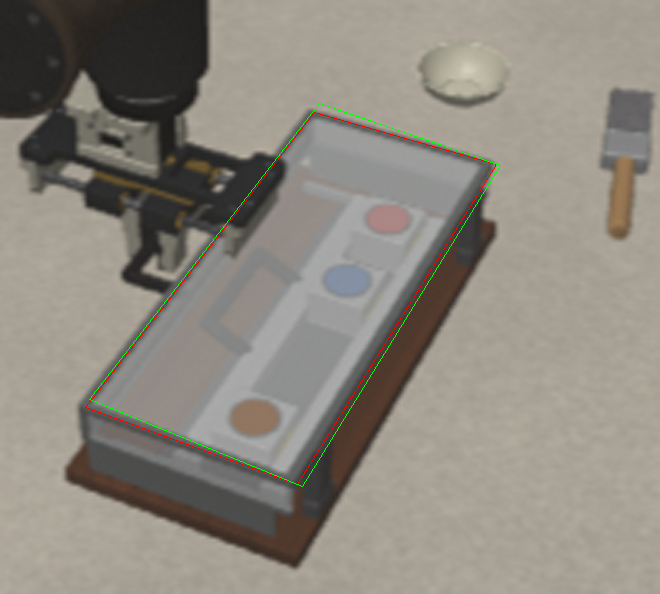

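Call:
carry_out --moves "0 0 0 0 0 0 0;0 0 0 -0.001 0 0 0;0.024 0 0 -0.001 0 0 0;0.024 0 0 -0.001 0 0 0;0.024 0 0 -0.001 0 0 0;0.024 0 0 -0.001 0 0 0;0.024 0 0 -0.01 0 0 0;0.024 0 0 -0.03 0 0 0;0.024 0 0 -0.06 0 0 0;0.024 0 0 -0.11 0 0 0;0.024 0 -0.03 -0.16 0 0 0;0.024 0 -0.03 -0.2 0 0 0;0.024 0 -0.03 -0.2 0 0 0"

```text
clock: 47.75
tool_pos: [0.7102, -0.0208, 0.4299]
orientation: [-179.2, 0.0, -87.3]
force: [0.4, -0.5, 0.3]
opening: 0.0236
```

```bash
python3 look.py 31
python3 - <<'E'
from h import *
snap('wrist','w31.png')
p=snap('top');q=snap('side')
from scipy.optimize import least_squares
def cov(t,yy=0): 
    a=np.arctan2(.05,.21)+t;return S((.088-.216*np.cos(a),yy,.019+.216*np.sin(a)))
for n,c in(('top',p),('side',q)):
    print(n,[(np.round(m['at'],1),round(m['confidence'],2)) for m in ctrl.mark_of(c,'cover_grip')[:1]],[np.round(proj(c,cov(t)),1) for t in(0,.05)])
E
```

```text
t 47.75 grasp stage mm [-1.551e+02  1.000e-01  2.710e+02] ori [-179.2    0.   -87.3] F [ 0.4 -0.5  0.3] open 0.0236
top [] [array([194.7, 329.4]), array([195.1, 329.6])]
side [(array([211.9, 286.6]), 0.63)] [array([212.5, 288.3]), array([209.7, 289. ])]
```

View pics/side31.png

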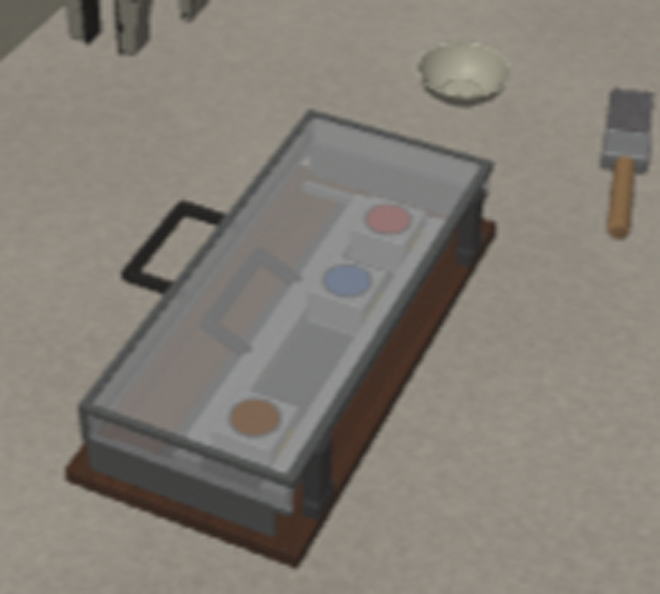

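View pics/top31.png

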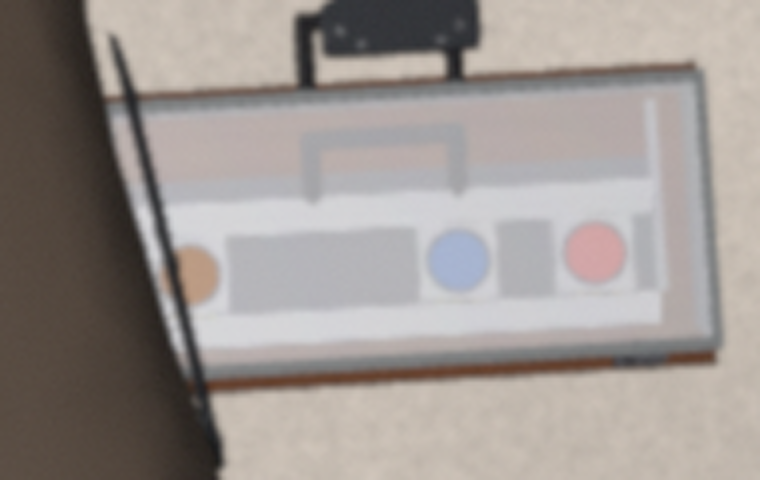

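View pics/w31.png

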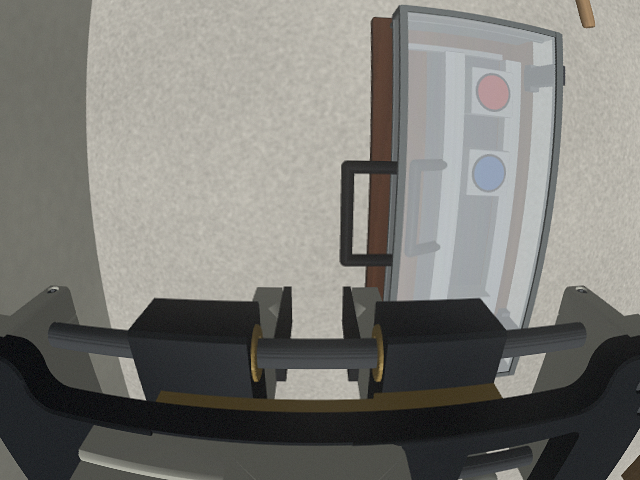

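Run:
```python
from h import *
row((-.124,0,.105),Rt('bar'))
```

```text
0.0003 0.0270 0.1558 0.0000 0.0007 0.0003  | 158mm 0deg
```

Call:
carry_out --moves "0 0 0.027 0.03 0 0 0;0 0 0.027 0.07 0 0 0;0 0 0.027 0.11 0 0 0;0 0 0.027 0.14 0 0 0;0 0 0.027 0.155 0 0 0;0 0 0.027 0.159 0 0 0;0 0 0.027 0.162 0 0 0;0 0 0.027 0.165 0 0 0;0 0 0.027 0.165 0 0 0"

```text
clock: 49.0
tool_pos: [0.6825, -0.0215, 0.2571]
orientation: [-179.8, 0.1, -87.4]
force: [0.5, -0.5, -0.9]
opening: 0.0003
```

```bash
python3 -c "
from h import *
where()"
```

```text
t 49.0 grasp stage mm [-125.7   -0.6   98.1] ori [-1.798e+02  1.000e-01 -8.740e+01] F [ 0.5 -0.5 -0.9] open 0.0003
```

Call:
carry_out --moves "0 0 0.002 0.0015 0 0 0;0 0 0.002 0.003 0 0 0;0 0 0.002 0.0045 0 0 0;0 0 0.002 0.006 0 0 0;0 0 0.002 0.006 0 0 0;0 0 0.002 0.006 0 0 0"

```text
clock: 49.6
tool_pos: [0.6801, -0.0216, 0.2531]
orientation: [-179.8, 0.0, -87.3]
force: [-7.5, 1.7, 16.8]
opening: 0.0003
```

```bash
python3 -c "
from h import *
where()"
```

```text
t 49.6 grasp stage mm [-123.4   -0.5   94.1] ori [-179.8    0.   -87.3] F [-7.5  1.7 16.8] open 0.0003
```

Call:
carry_out --moves "0 0 0.002 0 0 0 0;0 0 0.002 -0.03 0 0 0;0 0 0.002 -0.07 0 0 0;0 0 0 -0.12 0 0 0;0 0 0 -0.17 0 0 0;0 0 0 -0.2 0 0 0;0 0 -0.05 -0.2 0 0 0;0 0 -0.05 -0.2 0 0 0;0 0 -0.05 -0.2 0 0 0"

```text
clock: 50.5
tool_pos: [0.7303, -0.0194, 0.4486]
orientation: [-180.0, 0.1, -87.4]
force: [0.2, -0.1, -0.7]
opening: 0.0005
```

```bash
python3 look.py 32; python3 wl.py 32
python3 - <<'E'
from h import *
q=snap('side')
print([(np.round(m['at'],1),round(m['confidence'],2)) for m in ctrl.mark_of(q,'cover_grip')[:1]])
E
```

```text
t 50.5 grasp stage mm [-173.    -0.4  289.6] ori [-1.80e+02  1.00e-01 -8.74e+01] F [ 0.2 -0.1 -0.7] open 0.0005
holder_blue []
holder_red []
holder_amber []
[(array([210.1, 285.1]), 0.97)]
```

View pics/side32.png

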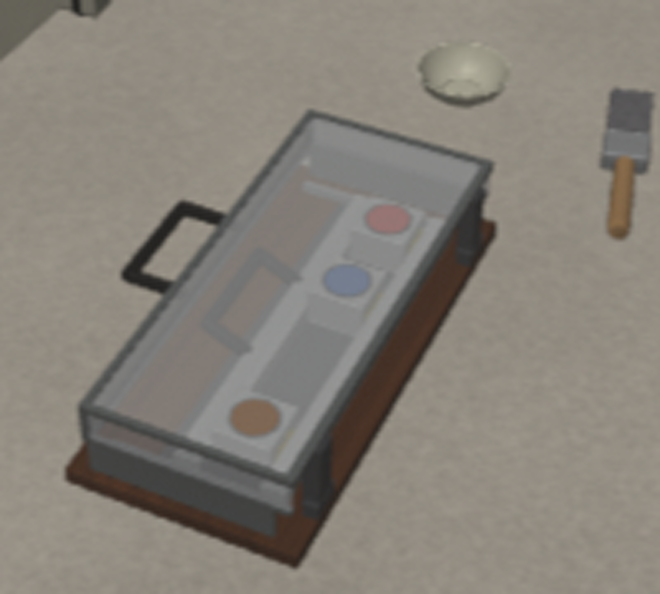

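View pics/top32.png

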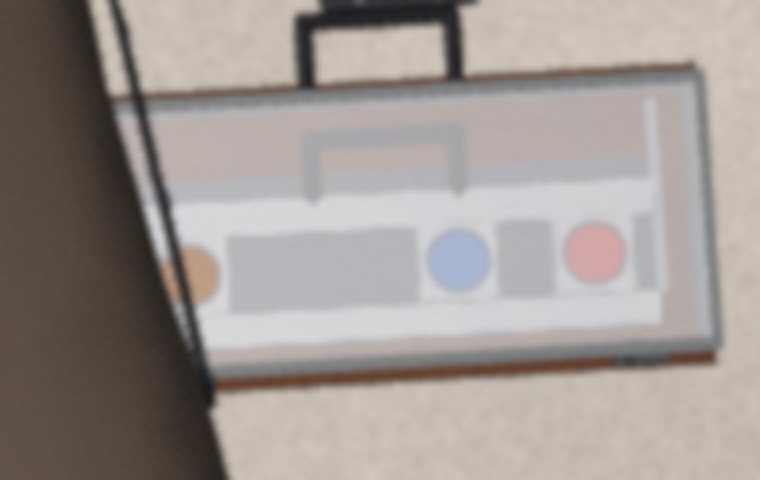

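The cover is shut, with all three windows up and clamped, so I'm handing the job in.

```bash
python3 -c "
from plant import ctrl
print(ctrl.close_job())"
```

```text
the job is handed in; nothing more can be done
None
```

The job is done and handed in at about 50 s of the 210 s allowed. I opened the cover and slid the jaw back to about 0.059. I laid the three holders present (amber, blue and red; there was no green) flat with their windows up. Then I slid the jaw up until it stalled and shut the cover.

**Last checks:**
- **Clamping:** the top camera put the jaw gap at 47–49 mm, against 48 mm for clamped holders. The jaw had stalled against them at about 25 N.
- **Windows:** all three face up in the last side and top pictures. The top picture shows amber only partly, because the arm covers part of it.
- **Cover:** pressing it met a firm stop at 17 N. A second touch on the handle put the bar top at about 75 mm, which is its shut height. The outline of a shut cover drawn over the side picture also matched.
- **Bystanders:** the dish and brush look unmoved in the last side picture. I never went near the bottle, but it was outside my last close-up pictures.

**Disagreements:**
- My tool reading at the jaw handle was about 3 mm off the expected position. It was off by the same amount at the start, so I took it as a constant offset.
- In the last wrist picture the recognition network found none of the holders, so for that check I relied on the side and top pictures.
- The last network mark for the cover handle was about 2–3 pixels from the shut position. I trusted the contact check over it.

I saw no sign of a knocked holder or a slackened grip.

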